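# Square a culture plate into the stage corner and secure it

### The job

Take the push block out of its tray and, holding it, slide the black culture plate along the metal stage until it sits flush against both fences of the square corner; do not touch the plate with the gripper or the arm. Then stand the push block upright back in its tray, and finally swing the stage's keeper arm all the way in over the plate, leaving the plate flush in the corner. Keep the plate flat on the stage, and leave the tip box, the bottle and the jar where they are.

Things in the scene. Friction and masses are not known exactly. Their poses are not given: they have to be found in the camera images.
- stage: Fixed aluminium slab, 220 (x) by 260 (y) by 12 mm high, on the bench; it never moves during the job. Origin: centre of its underside; its z axis is up. Two dark steel fences 10 mm thick and 8 mm high stand on its top: the far fence, along y, has its plate-side face at x = +75 mm (from y = -120 to +105 mm); the left fence, along x, has its plate-side face at y = +100 mm (from x = -65 to +75 mm). Its yaw varies within 0.3 rad of the world's.
- stage_corner (a point): Inner corner of the two fences on the stage's top face: at (75, 100, 12) mm in the stage's frame, axes parallel to the stage's. The plate must be pushed towards +x and +y of the stage.
- plate: Black plastic culture plate with 24 round grey wells, 85.5 mm (its x) by 127.8 mm (its y) by 14.4 mm high, about 0.12 kg, lying loose on the stage, clear of both fences, turned up to 0.3 rad against the stage. Origin: centre of its underside. Flush in the corner its origin is at (32, 36, 12) mm in the stage's frame and its axes are parallel to the stage's.
- plate_corner (a point): Lower far-left corner of the plate, at (42.75, 63.9, 0) mm in the plate's frame: the corner that goes into the stage's corner.
- pusher: White plastic push block, about 0.09 kg, like an upside-down T: a flat foot 22 mm (x) by 70 mm (y) by 14 mm high, and from its middle an upright grip 16 mm (x) by 22 mm (y) that reaches up to z = 76 mm. Origin: centre of the underside of the foot. It starts standing upright in the tray.
- tray: Fixed shallow steel tray for the push block, outside 80 mm (x) by 120 mm (y) by 14 mm high, walls 4 mm, floor 4 mm thick. Origin: centre of its underside. It stands to the left or to the right of the stage, its yaw within 0.35 rad of the world's.
- keeper (a joint): Angle of the keeper, a flat steel arm (86 mm long, 14 mm wide, its underside 30 mm and its top 36 mm above the bench, so it passes over the plate and fences) that turns level about an upright pin behind the far fence. 0: it lies along the far fence, pointing to the stage's +y. It grows anticlockwise seen from above; at the stop, 1.55 rad, it points to the stage's -x, over the plate. It turns easily (about 0.5 N at the knob) and stays where it is left. Start: 0 to 0.25.
- keeper_pivot (a point): Axis of the keeper's pin, on the stage's top face: at (97, 0, 12) mm in the stage's frame. The pin's head reaches 42 mm above the bench.
- keeper_knob (a point): Centre of the top of the keeper's upright black knob, 14 mm in diameter, 70 mm from the pin; the knob stands from 36 to 66 mm above the bench.
- tipbox: Bystander: blue box with clear lid, 85 by 120 by 62 mm, on the other side of the stage from the tray. Origin: centre of its underside.
- flask: Bystander: glass bottle with orange cap, 68 mm in diameter, 150 mm high, far left on the bench. Origin: centre of its underside.
- jar: Bystander: amber jar with white lid, 60 mm in diameter, 80 mm high, far right on the bench. Origin: centre of its underside.
Mind the look-alikes: they are no part of the job. What is shaped like the plate but pink or yellow is not meant. Of the things like the pusher, leave any that is pink; of the rest the larger one is meant.

How it is judged:
On the way, in this order (a step that is already met when the one before it is completed fails the run):
1. the push block is held, lifted out of the tray (z of pusher in the frame of tray above 0.012 m and contact force between pusher and the fingers above 1 N), for 0.1 s.
2. with the push block in the gripper, the plate sits flush against both fences (x of plate_corner in the frame of stage_corner between -0.002 and 0.002 m and y of plate_corner in the frame of stage_corner between -0.002 and 0.002 m and angle between the x axis of plate and the x axis of stage, either way round below 0.02 rad and z of plate in the frame of stage below 0.015 m and linear speed of plate below 0.01 m/s and contact force between pusher and the fingers above 1 N), for 0.2 s.
3. the push block stands upright in its tray, released, the plate still flush (z of pusher in the frame of tray between 0 and 0.009 m and angle between pusher's own z axis and vertical below 0.08 rad and horizontal distance between pusher and tray below 0.05 m and contact force between pusher and the fingers below 0.1 N and linear speed of each of pusher, plate below 0.01 m/s and x of plate_corner in the frame of stage_corner between -0.002 and 0.002 m and y of plate_corner in the frame of stage_corner between -0.002 and 0.002 m and angle between the x axis of plate and the x axis of stage, either way round below 0.02 rad and z of plate in the frame of stage below 0.015 m), for 0.2 s.
4. the keeper is swung in over the plate (value of joint keeper above 1.4 rad), for 0.2 s.
At the end, for the whole second after the job is handed in: The plate lies flat on the stage with its corner within 2 mm of the fences' corner along both edges and square to within 0.02 rad, the push block stands upright (within 0.08 rad) on the floor of its tray, released, the keeper is turned in beyond 1.4 rad, and plate and push block are at rest (all of step 3 and value of joint keeper above 1.4 rad); the robot touches nothing.
It fails at once if the gripper or the arm touches the plate (contact force between plate and the fingers above 0.3 N or contact force between plate and the arm above 0.3 N).
It fails at once if the plate is lifted off or tipped (angle between plate's own z axis and vertical above 0.12 rad or z of plate in the frame of stage above 0.022 m).
It fails at once if a bystander is moved by more than 20 mm (distance of any of tipbox, flask, jar from where it was at the start of the episode above 0.02 m).
It also fails if it takes over 69 s, if anything falls off the work surface, if the arm or the gripper's body presses on something with over 40 N, if the wrist force passes 120 N, or if a joint passes its speed limit or range.

### The arm

A 7-joint arm with a two-finger parallel gripper is mounted at the origin on the work surface. World frame = base frame: x ahead of the robot, y to its left, z up, the work surface at z = 0. Lengths are in m, angles in rad, forces in N, time in s.
With the tool pointing down it reaches from about 0.35 to 0.9 m from the base axis. Payload 8.1 kg.
Tool frame: the origin (TCP) lies at the very end of the fingers, on their centre line; the grasp point (between the pads) lies 19 mm behind it; x points along the fingers, y is the direction in which the jaws open and shut, and the axes are right-handed (so a half turn about x gives the same grasp; the last joint's range is limited). The gripper opens to 92 mm and grips with 3 to 60 N. Pads are 19 mm wide; open, the fingers measure 130 mm over their backs; the gripper's body (75 mm by 190 mm) begins 47 mm behind the grasp point.
Start: joints at [1.109, 0.434, 0.025, 1.573, -0.012, 1.134, -0.075], TCP at [0.219, -0.585, 0.227] pointing down, gripper open.
Joint ranges: [-2.62, 2.62], [-0.44, 2.09], [-1.27, 1.32], [0.08, 2.57], [-1.32, 4.46], [0.12, 2], [-2.74, 2.74]. Speed limits (rad/s): [2.22, 2.22, 3.01, 3.01, 3.14, 3.14, 3.14].

### API

Orientations are given as [roll, pitch, yaw] about the fixed x, y, z axes, in that order (R = Rz(yaw) Ry(pitch) Rx(roll)).
In Python, from rig import env gives the robot as it stands. The module is installed in compiled form; this text tells all that it offers.
- The arm moves only by the tool send_rows, never from a script. Its argument "steps" is a list of rows, each an object with "travel": the shift along the tool's x, y, z in cm, a list of three; "delta_rot": the turn, a rotation vector about the tool's x, y, z in degrees, a list of three; "gripper": the gripper's target within -1 to 1 (fully open at 1, half-way at 0, shut at -1). In form: [{"travel": [x, y, z], "delta_rot": [ax, ay, az], "gripper": gripper}, ...]. A call has 1 to 12 rows; each row is the pose to reach, as a shift and turn from the pose measured when the call began, along the tool's axes at that moment; what a row does not reach only later rows make up. A row lasts 1/12 s, in which the tool goes at most 41.7 mm and 7.16 degrees, less where a joint would pass 70% of its speed; a pose out of reach is approached as far as the arm can. A call with a gripper value outside its range is refused whole. The fingers move at their own pace and stop on an object; "squeeze" is the grip in N (left out, the last holds). Time passes only in rows, so rows that repeat a pose let the fingers close. It gives the time, the measured TCP pose, the force and the opening at its end, in the units of the state.
- env.state(): the state, without advancing time (a new reading comes with each control period).
- env.capture(name): name is "side" or "top"; returns a dict with "color" (384x512x3 uint8, red, green, blue), "fx", "fy", "cx", "cy" (pixels), "distortion" ([k1, k2, p1, p2, k3] as OpenCV has them; the pictures are not rectified), "R" (3x3) and "t" (3): a world point X has camera coordinates R X + t. Camera axes: x right, y down, z forward; pixel columns grow to the right and rows downward; lengths in m; the calibration is good to about 2 mm. A picture is of the moment at which its call begins. There is no depth.
- env.finish_job(): hands the job in, once; it reports no verdict.
The state is a dict: "clock": time; "joint_positions": joint angles; "qvel": joint speeds; "tau": joint torques, N m; "position": TCP position; "tcp_rot": TCP orientation; "force": force on the tool from outside, world axes, zero at the start; "moment": the same for the moment, N m; "width": finger opening in m.
Only numpy, scipy, OpenCV 4.12 (cv2) and the standard library are available. Lean on these libraries where they do the work, as an engineer would, in place of code of your own. Each camera call takes 0.05 s, during which the arm holds its last target.

## Working session

There is one attempt and no reset: what is moved stays moved. The work goes in short steps, Python scripts to look and compute and a tool call to move; the robot and the scene stay as the last step left them, time stands still between calls to the robot, and variables do not carry over. Pictures are saved under pics/ and viewed, and the job is handed in when it is done.

Besides the shell and the picture viewer there is one more tool, called after "Request:" in YAML: its name, and indented under it one key for each argument. send_rows: Moves the arm, as the interface text tells. Its arguments: {"type":"object","properties":{"steps":{"type":"array","items":{"type":"object","properties":{"travel":{"type":"array","items":{"type":"number"}},"delta_rot":{"type":"array","items":{"type":"number"}},"gripper":{"type":"number"}}}},"squeeze":{"type":"number"}},"required":["steps"]}

```bash
mkdir -p pics; python3 - <<'E'
from rig import env
import cv2,pickle
d={}
for n in("side","top"):
    c=env.capture(n);d[n]=c
    cv2.imwrite(f"pics/{n}0.png",c["color"][:,:,::-1])
    print(n,c["fx"],c["cx"],c["cy"],c["distortion"],c["R"],c["t"])
pickle.dump(d,open("cap0.pkl","wb"))
print(env.state())
E
```

```text
side 352.19696723192726 250.7414284120902 190.84485431351592 [-0.09653267  0.          0.          0.          0.        ] [[ 0.90403309 -0.42703411 -0.01913199]
 [-0.29792054 -0.59733952 -0.74459979]
 [ 0.30654121  0.67884266 -0.66723693]] [-0.51832921  0.24589247  0.80704018]
top 382.7585459410425 249.1004105685622 190.56170795770524 [0.04061399 0.         0.         0.         0.        ] [[ 0.01591616 -0.99984774  0.00715355]
 [-0.99394034 -0.01659955 -0.10866023]
 [ 0.10876244 -0.00538075 -0.99405321]] [-0.01940793  0.60318528  1.20801668]
{'clock': 0.1, 'joint_positions': array([ 1.10939424,  0.43516947,  0.02498589,  1.57399076, -0.01160735,
        1.1339996 , -0.07507138]), 'qvel': array([-0.00076892, -0.00097911, -0.00083841, -0.00333664,  0.00164815,
        0.00052155,  0.00057223]), 'tau': array([ 4.42917182e-03, -6.69120598e+01,  9.88923535e-01, -3.15147865e+01,
       -6.03231881e-02,  3.73354100e-02,  1.02445902e-04]), 'position': array([ 0.21925812, -0.58479548,  0.22601948]), 'tcp_rot': array([-1.48043809,  1.56937429,  2.01990175]), 'force': array([0.35661112, 0.60606583, 0.06366291]), 'moment': array([ 0.00134337, -0.00862718,  0.02729397]), 'width': 0.09201071939223694}
```

View pics/side0.png

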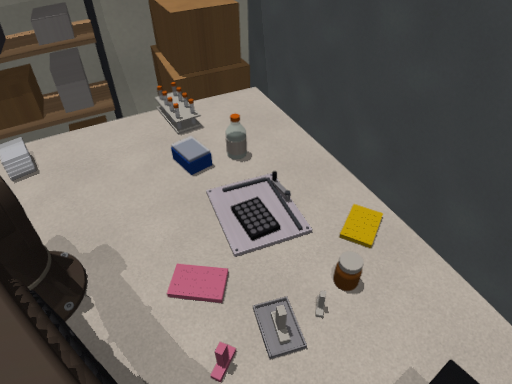

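View pics/top0.png

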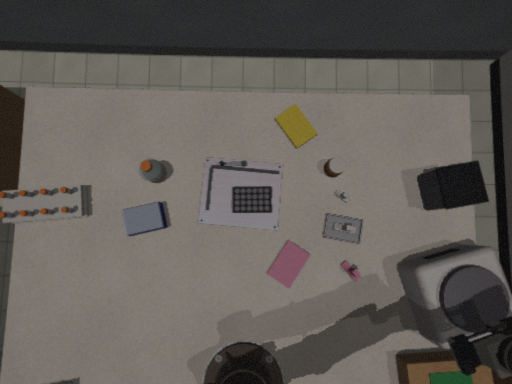

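The top view shows the stage at about (241,193), with the black plate on it at (252,199) and the keeper at (232,163). The tray is at (343,228), with a white push block in it.

What could be mistaken for the push block:
- white block in the tray, top (343,228) / side (280,320)
- small white block, top (341,196) / side (320,303)
- pink block, top (350,270) / side (223,360)

What could be mistaken for the plate:
- black, top (252,199)
- pink, top (288,264)
- yellow, top (296,126)

I choose the white block in the tray and the black plate, and will check both in a close crop.

```bash
python3 - <<'E'
import pickle,cv2,numpy as np
d=pickle.load(open("cap0.pkl","rb"))
t=d["top"]["color"][:,:,::-1];s=d["side"]["color"][:,:,::-1]
a=cv2.resize(t[150:250,190:290],(500,500),interpolation=cv2.INTER_CUBIC)
b=cv2.resize(t[180:240,320:380],(300,300),interpolation=cv2.INTER_CUBIC)
c=cv2.resize(s[285:365,245:335],(300,267),interpolation=cv2.INTER_CUBIC)
im=np.zeros((570,800,3),np.uint8);im[:500,:500]=a;im[:300,500:]=b;im[300:567,500:]=c
cv2.imwrite("pics/crop0.png",im)
b=cv2.resize(s[165:260,195:320],(800,608),interpolation=cv2.INTER_CUBIC)[:600]
cv2.imwrite("pics/crop1.png",b)
E
```

```text
(no output)
```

View pics/crop0.png

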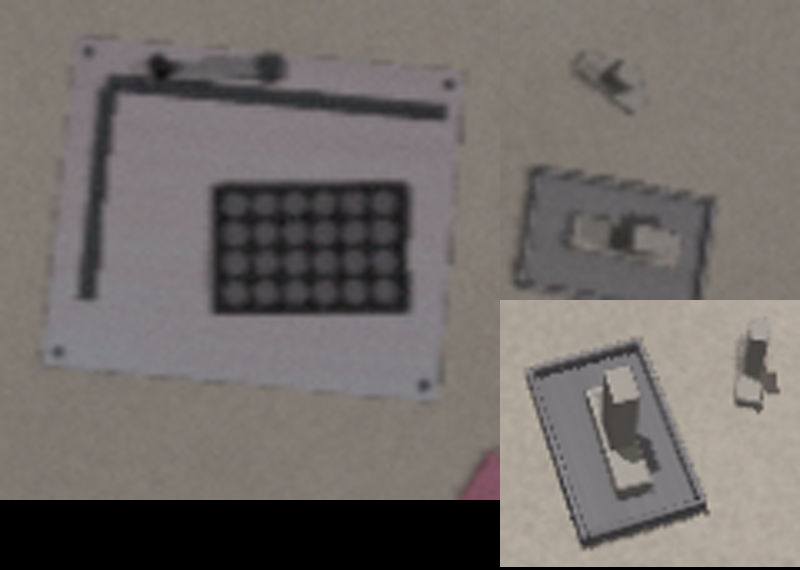

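View pics/crop1.png

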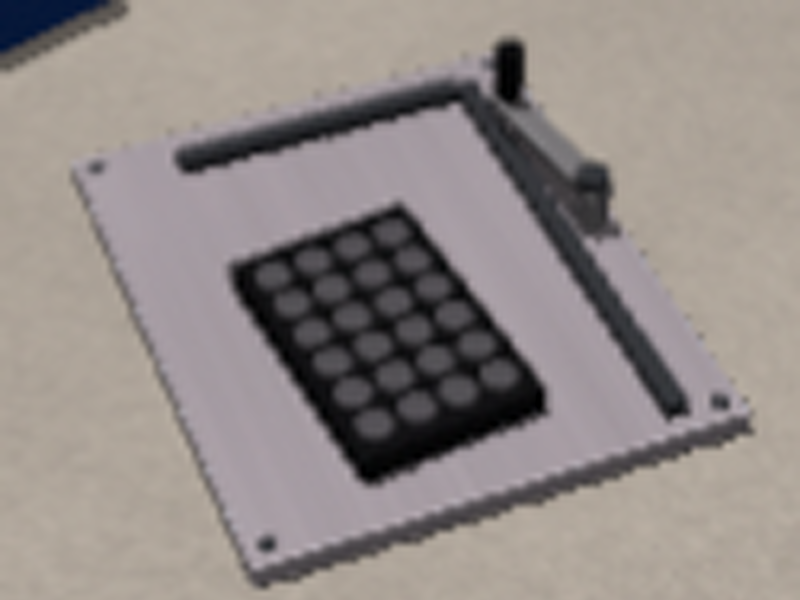

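```bash
cat > h.py <<'E'
import pickle,cv2,numpy as np
def cen(c): return -c["R"].T@c["t"]
def K(c): return np.array([[c["fx"],0,c["cx"]],[0,c["fy"],c["cy"]],[0,0,1]])
def cast(c,px,z):
    p=cv2.undistortPoints(np.asarray(px,float).reshape(-1,1,2),K(c),np.array(c["distortion"])).reshape(-1,2)
    r=np.c_[p,np.ones(len(p))]@c["R"]; C=cen(c)
    s=(z-C[2])/r[:,2]
    return C+s[:,None]*r
def proj(c,X):
    rv=cv2.Rodrigues(c["R"])[0]
    return cv2.projectPoints(np.asarray(X,float).reshape(-1,3),rv,c["t"],K(c),np.array(c["distortion"]))[0].reshape(-1,2)
def rect(P):
    "fit rectangle edges to contour points P (n,2): lines per side; returns centre, yaw, sizes"
    r=cv2.minAreaRect(P.astype(np.float32)*1000)
    b=cv2.boxPoints(r)/1000
    lines=[]
    for i in range(4):
        a,e=b[i],b[(i+1)%4]; L=np.linalg.norm(e-a);u=(e-a)/L;n=np.array([-u[1],u[0]])
        s=(P-a)@u; dd=abs((P-a)@n)
        q=P[(s>.1*L)&(s<.9*L)&(dd<.006)]
        l=cv2.fitLine(q.astype(np.float32)*1000,cv2.DIST_HUBER,0,.01,.01).ravel()
        lines.append((l[2:]/1000,l[:2]))
    cor=[]
    for i in range(4):
        (p,u),(q,v)=lines[i-1],lines[i]
        t=np.linalg.solve(np.c_[u,-v],q-p); cor.append(p+t[0]*u)
    return np.array(cor),lines
def contour(mask,c=None,up=1):
    cs,_=cv2.findContours(mask.astype(np.uint8),cv2.RETR_EXTERNAL,cv2.CHAIN_APPROX_NONE)
    k=max(cs,key=cv2.contourArea); return k.reshape(-1,2).astype(float)
def show(cor):
    for i in range(4):
        e=cor[(i+1)%4]-cor[i]; print("  ",cor[i].round(4),"len",np.linalg.norm(e).round(4),"dir",np.arctan2(e[1],e[0]).round(4))
    print("  centre",cor.mean(0).round(4))
def upmask(img,roi,fn,k=8):
    x0,y0,x1,y1=roi
    u=cv2.resize(img[y0:y1,x0:x1],None,fx=k,fy=k,interpolation=cv2.INTER_CUBIC)
    m=fn(u.astype(int)).astype(np.uint8)
    # pixel map: orig = (u+.5)/k-.5+x0
    P=contour(m); return (P+.5)/k-.5+np.array([x0,y0]),m
E
python3 - <<'E'
from h import *
d=pickle.load(open("cap0.pkl","rb"))
for n in d: print(n,cen(d[n]).round(3))
for n,pts in (("top",{"stage":(222,225),"bench":(300,200),"fence":(260,170),"plate":(245,190),"tray":(332,235),"pw":(338,227)}),("side",{"stage":(225,205),"bench":(300,260),"plate":(258,233),"tray":(268,320),"pw":(292,336)})):
    for k,p in pts.items(): print(n,k,d[n]["color"][p[1]-1:p[1]+2,p[0]-1:p[0]+2].reshape(-1,3).mean(0).round())
E
```

```text
side [ 0.294 -0.622  0.712]
top [ 0.468 -0.003  1.267]
top stage [122. 117. 115.]
top bench [129. 122. 114.]
top fence [59. 58. 62.]
top plate [58. 55. 58.]
top tray [100.  98. 100.]
top pw [111. 107. 102.]
side stage [164. 155. 161.]
side bench [173. 163. 153.]
side plate [16. 15. 17.]
side tray [124. 121. 124.]
side pw [108. 105. 108.]
```

```bash
python3 - <<'E'
from h import *
d=pickle.load(open("cap0.pkl","rb"))
def run(n,nm,roi,fn,z):
    c=d[n]; img=cv2.bilateralFilter(np.ascontiguousarray(c["color"]),5,20,2)
    P,m=upmask(img,roi,fn); cv2.imwrite(f"pics/m_{n}_{nm}.png",cv2.resize(m*255,None,fx=.5,fy=.5))
    X=cast(c,P,z)[:,:2]; cor,l=rect(X); print(n,nm); show(cor)
def big(u):
    # stage: blue-ish or dark
    m=(((u[:,:,0]-u[:,:,2])<10)).astype(np.uint8)
    m=cv2.morphologyEx(m,cv2.MORPH_OPEN,np.ones((17,17)));return cv2.morphologyEx(m,cv2.MORPH_CLOSE,np.ones((25,25)))
run("top","stage",(193,150,292,236),big,.012)
run("side","stage",(200,165,318,255),lambda u:big(u),.012)
dark=lambda t:(lambda u:u.sum(2)<t*3)
run("top","plate",(226,180,280,219),dark(85),.0264)
run("side","plate",(222,190,285,245),dark(75),.0264)
run("top","tray",(318,208,368,248),big,.014)
run("side","tray",(245,290,312,362),big,.014)
E
python3 -c "
import cv2,numpy as np
L=[cv2.resize(cv2.imread(f'pics/m_{n}_{k}.png'),(260,260)) for n in('top','side') for k in ('stage','plate','tray')]
cv2.imwrite('pics/masks.png',np.vstack([np.hstack(L[:3]),np.hstack(L[3:])]))"
```

```text
top stage
   [ 0.4771 -0.104 ] len 0.2215 dir -0.074
   [ 0.698  -0.1204] len 0.2616 dir 1.4986
   [0.7169 0.1405] len 0.2211 dir 3.0642
   [0.4965 0.1576] len 0.2623 dir -1.6445
  centre [0.5971 0.0184]
side stage
   [ 0.4754 -0.1133] len 0.212 dir -0.073
   [ 0.6868 -0.1288] len 0.189 dir 1.3925
   [0.7204 0.0572] len 0.2493 dir 2.6842
   [0.4967 0.1673] len 0.2814 dir -1.6464
  centre [ 0.5948 -0.0044]
top plate
   [0.5318 0.0454] len 0.1291 dir -1.5483
   [ 0.5347 -0.0836] len 0.086 dir 0.0135
   [ 0.6207 -0.0824] len 0.1289 dir 1.5941
   [0.6177 0.0464] len 0.0859 dir -3.1297
  centre [ 0.5762 -0.0185]
side plate
   [0.5272 0.0417] len 0.1374 dir -1.5421
   [ 0.5311 -0.0956] len 0.0887 dir 0.0286
   [ 0.6198 -0.0931] len 0.1373 dir 1.599
   [0.6159 0.0442] len 0.0888 dir -3.1142
  centre [ 0.5735 -0.0257]
top tray
   [ 0.4373 -0.3701] len 0.0823 dir -0.162
   [ 0.5185 -0.3834] len 0.1233 dir 1.4032
   [ 0.5391 -0.2619] len 0.0828 dir 2.9588
   [ 0.4577 -0.2468] len 0.125 dir -1.7343
  centre [ 0.4882 -0.3155]
side tray
   [ 0.4354 -0.3766] len 0.0812 dir -0.165
   [ 0.5156 -0.3899] len 0.1244 dir 1.4045
   [ 0.5362 -0.2672] len 0.0816 dir 2.9733
   [ 0.4557 -0.2535] len 0.1247 dir -1.734
  centre [ 0.4857 -0.3218]
```

View pics/masks.png

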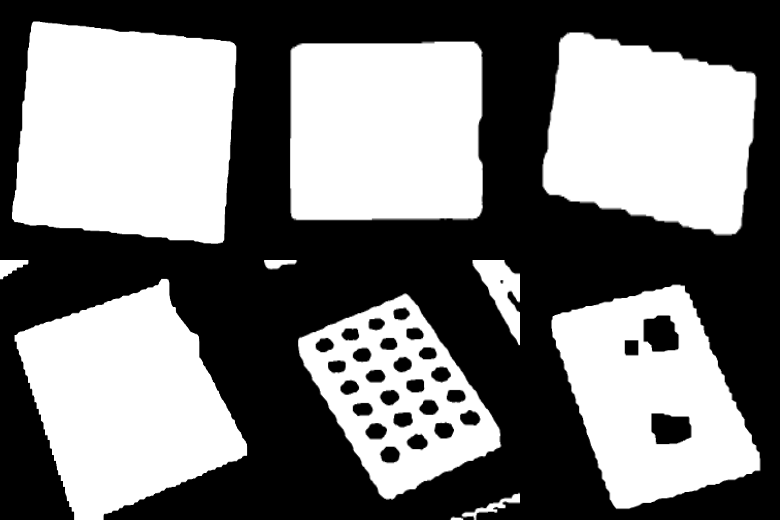

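```bash
python3 - <<'E'
from h import *
d=pickle.load(open("cap0.pkl","rb"))
for n,roi,lo,hi in(("side",(228,194,282,240),38,130),("top",(230,184,274,215),72,110)):
    c=d[n];x0,y0,x1,y1=roi
    u=cv2.resize(c["color"][y0:y1,x0:x1],None,fx=8,fy=8,interpolation=cv2.INTER_CUBIC).astype(int).mean(2)
    m=((u>lo)&(u<hi)).astype(np.uint8)
    nn,lab,st,ce=cv2.connectedComponentsWithStats(m)
    ok=[i for i in range(1,nn) if 300<st[i,4]<4000 and st[i,2]<64 and st[i,3]<64]
    P=(ce[ok]+.5)/8-.5+np.array([x0,y0]); print(n,len(ok),st[ok,4])
    X=cast(c,P,.0264)[:,:2]; print(X.mean(0).round(4), cv2.fitLine(X.astype(np.float32)*1000,2,0,.01,.01).ravel()[:2])
    print(X[np.argsort(X@[1,1])][[0,-1]].round(4))
# pusher crops
t=d["top"]["color"][215:242,328:362,::-1];s=d["side"]["color"][298:350,262:306,::-1]
im=np.zeros((560,800,3),np.uint8)
a=cv2.resize(t,None,fx=11,fy=11,interpolation=0);b=cv2.resize(s,None,fx=9,fy=9,interpolation=0)
im[:a.shape[0],:a.shape[1]]=a;im[:b.shape[0],390:390+b.shape[1]]=b
cv2.imwrite("pics/push0.png",im)
E
```

```text
side 0 []Traceback (most recent call last):
  File "<stdin>", line 10, in <module>
  File "h.py", line 5, in cast
    p=cv2.undistortPoints(np.asarray(px,float).reshape(-1,1,2),K(c),np.array(c["distortion"])).reshape(-1,2)
      ~~~~~~~~~~~~~~~~~~~^^^^^^^^^^^^^^^^^^^^^^^^^^^^^^^^^^^^^^^^^^^^^^^^^^^^^^^^^^^^^^^^^^^^^
cv2.error: OpenCV(4.12.0) /io/opencv/modules/calib3d/src/undistort.dispatch.cpp:347: error: (-215:Assertion failed) CV_IS_MAT(_src) && CV_IS_MAT(_dst) && (_src->rows == 1 || _src->cols == 1) && (_dst->rows == 1 || _dst->cols == 1) && _src->cols + _src->rows - 1 == _dst->rows + _dst->cols - 1 && (CV_MAT_TYPE(_src->type) == CV_32FC2 || CV_MAT_TYPE(_src->type) == CV_64FC2) && (CV_MAT_TYPE(_dst->type) == CV_32FC2 || CV_MAT_TYPE(_dst->type) == CV_64FC2) in function 'cvUndistortPointsInternal'
```

```bash
python3 - <<'E'
from h import *
d=pickle.load(open("cap0.pkl","rb"))
for n,roi in(("side",(222,190,285,245)),("top",(230,184,275,216))):
    c=d[n];x0,y0,x1,y1=roi
    u=cv2.resize(c["color"][y0:y1,x0:x1],None,fx=8,fy=8,interpolation=cv2.INTER_CUBIC).astype(int).mean(2)
    for lo in ((55,62,70) if n=="side" else (66,70,75)):
        m=((u>lo)).astype(np.uint8)
        nn,lab,st,ce=cv2.connectedComponentsWithStats(m)
        ok=[i for i in range(1,nn) if 200<st[i,4]<4000 and st[i,2]<70 and st[i,3]<70]
        print(n,lo,len(ok))
        if len(ok)!=24: continue
        P=(ce[ok]+.5)/8-.5+np.array([x0,y0])
        X=cast(c,P,.0264)[:,:2]; print(X.mean(0).round(4), cv2.fitLine(X.astype(np.float32)*1000,2,0,.01,.01).ravel()[:2])
t=d["top"]["color"][215:242,328:362,::-1];s=d["side"]["color"][298:350,262:306,::-1]
im=np.zeros((560,800,3),np.uint8)
a=cv2.resize(t,None,fx=11,fy=11,interpolation=0);b=cv2.resize(s,None,fx=9,fy=9,interpolation=0)
im[:a.shape[0],:a.shape[1]]=a;im[:b.shape[0],390:390+b.shape[1]]=b
cv2.imwrite("pics/push0.png",im)
E
```

```text
side 55 24
[ 0.5761 -0.0187] [ 0.02697136 -0.99963623]
side 62 25
side 70 26
top 66 24
[ 0.5765 -0.0178] [ 0.03530217 -0.99937665]
top 70 24
[ 0.5764 -0.0178] [ 0.03537937 -0.999374  ]
top 75 3
```

View pics/push0.png

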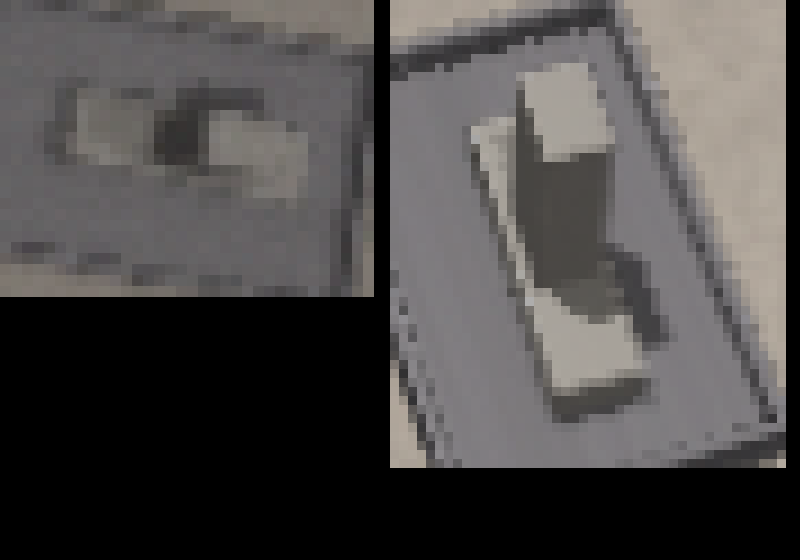

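```bash
python3 - <<'E'
from h import *
d=pickle.load(open("cap0.pkl","rb"))
S=lambda p:np.array([[262+(x-390)/9-.5,298+y/9-.5] for x,y in p])
T=lambda p:np.array([[328+x/11-.5,215+y/11-.5] for x,y in p])
def pr(X): 
    X=X[:,:2];print(X.round(4).tolist());e=np.diff(X,axis=0);print("   len",np.linalg.norm(e,axis=1).round(4),np.arctan2(e[:,1],e[:,0]).round(3),"mean",X.mean(0).round(4))
s,t=d["side"],d["top"]
print("grip top side");pr(cast(s,S([(518,72),(588,62),(614,150),(542,161)]),.080))
print("foot top side");pr(cast(s,S([(470,128),(552,393),(643,366)]),.018))
print("foot bottom near side");pr(cast(s,S([(558,420),(650,394)]),.004))
print("tray rim far corner side");pr(cast(s,S([(612,0)]),.014))
print("grip top top");pr(cast(t,T([(207,110),(205,165),(300,200),(305,130)]),.080))
print("foot top top left end");pr(cast(t,T([(78,88),(66,160)]),.018))
E
```

```text
grip top side
[[0.4834, -0.3101], [0.4984, -0.3148], [0.4931, -0.336], [0.4779, -0.3314]]
   len [0.0157 0.0219 0.0159] [-0.3   -1.817  2.848] mean [ 0.4882 -0.3231]
foot top side
[[0.4846, -0.2876], [0.4706, -0.3544], [0.4921, -0.3579]]
   len [0.0682 0.0218] [-1.777 -0.161] mean [ 0.4825 -0.3333]
foot bottom near side
[[0.4724, -0.3553], [0.4942, -0.3592]]
   len [0.0222] [-0.176] mean [ 0.4833 -0.3572]
tray rim far corner side
[[0.5334, -0.2702]]
   len [] [] mean [ 0.5334 -0.2702]
grip top top
[[0.498, -0.3109], [0.4826, -0.3101], [0.4734, -0.3365], [0.4929, -0.3382]]
   len [0.0154 0.0279 0.0196] [ 3.092 -1.909 -0.088] mean [ 0.4867 -0.3239]
foot top top left end
[[0.5053, -0.2891], [0.4841, -0.2853]]
   len [0.0215] [2.967] mean [ 0.4947 -0.2872]
```

The cameras agree within 1 mm on the plate's wells. Measured in the world frame:

| Thing | Position (m) | Yaw (rad) | Size check |
|---|---|---|---|
| Stage centre | (0.597, 0.018) | -0.074 | 221×262 mm, given 220×260 |
| Plate centre | (0.576, -0.018) | about 0.03 | 86×129 mm, given 85.5×127.8 |
| Push block | (0.488, -0.322) | about -0.19 | foot 22×68 mm, given 22×70 |

The crop shows a white upside-down T standing in the tray, larger than the other white one, so the choice stands.

```bash
cat > mv.py <<'E'
import sys,numpy as np
from scipy.spatial.transform import Rotation as Ro
def target(yaw): # tool x down, jaw y at yaw
    x=np.array([0,0,-1.]);y=np.array([np.cos(yaw),np.sin(yaw),0]);return Ro.from_matrix(np.c_[x,y,np.cross(x,y)])
def go(st,pos,yaw):
    R=Ro.from_euler("xyz",st["tcp_rot"]); y=R.as_matrix()[:,1]; cur=np.arctan2(y[1],y[0])
    yaw=min((yaw+k*np.pi for k in(-2,-1,0,1,2)),key=lambda a:abs(a-cur))
    t=R.inv().apply(np.array(pos)-st["position"])*100
    r=(R.inv()*target(yaw)).as_rotvec(degrees=True)
    print("pos",np.round(st["position"],4),"jawyaw",cur.round(3),"q7",st["joint_positions"][6].round(2),"F",np.round(st["force"],1),"w",round(st["width"],4),"t",st["clock"])
    print("  ->",np.round(pos,4),round(yaw,3),"travel",t.round(2),"rot",r.round(2),"rows>=",max(np.linalg.norm(t)/4.17,np.linalg.norm(r)/7.16).round(1))
def S(p): # stage->world
    c,s=np.cos(-.0743),np.sin(-.0743); return np.array([.5971+c*p[0]-s*p[1],.0184+s*p[0]+c*p[1]])
if __name__=="__main__":
    from rig import env
    a=list(map(float,sys.argv[1:])); go(env.state(),a[:3],a[3])
E
python3 mv.py .488 -.322 .12 -.19; python3 mv.py .488 -.322 .039 -.19
```

```text
pos [ 0.2193 -0.5848  0.226 ] jawyaw -1.212 q7 -0.08 F [0.4 0.6 0.1] w 0.092 t 0.1
  -> [ 0.488 -0.322  0.12 ] -0.19 travel [ 10.62 -15.16 -34.39] rot [-5.856e+01 -3.000e-02  8.000e-02] rows>= 9.4
pos [ 0.2193 -0.5848  0.226 ] jawyaw -1.212 q7 -0.08 F [0.4 0.6 0.1] w 0.092 t 0.1
  -> [ 0.488 -0.322  0.039] -0.19 travel [ 18.72 -15.14 -34.39] rot [-5.856e+01 -3.000e-02  8.000e-02] rows>= 10.1
```

Request:
send_rows:
  steps:
    - {"travel": [5,-7.5,-17],"delta_rot": [-29,0,0],"gripper": 0.4}
    - {"travel": [5,-7.5,-17],"delta_rot": [-29,0,0],"gripper": 0.4}
    - {"travel": [5,-7.5,-17],"delta_rot": [-29,0,0],"gripper": 0.4}
    - {"travel": [5,-7.5,-17],"delta_rot": [-29,0,0],"gripper": 0.4}
    - {"travel": [10.6,-15.2,-34.4],"delta_rot": [-58.6,0,0.1],"gripper": 0.4}
    - {"travel": [10.6,-15.2,-34.4],"delta_rot": [-58.6,0,0.1],"gripper": 0.4}
    - {"travel": [10.6,-15.2,-34.4],"delta_rot": [-58.6,0,0.1],"gripper": 0.4}
    - {"travel": [10.6,-15.2,-34.4],"delta_rot": [-58.6,0,0.1],"gripper": 0.4}
    - {"travel": [10.6,-15.2,-34.4],"delta_rot": [-58.6,0,0.1],"gripper": 0.4}
    - {"travel": [10.6,-15.2,-34.4],"delta_rot": [-58.6,0,0.1],"gripper": 0.4}
    - {"travel": [10.6,-15.2,-34.4],"delta_rot": [-58.6,0,0.1],"gripper": 0.4}
    - {"travel": [10.6,-15.2,-34.4],"delta_rot": [-58.6,0,0.1],"gripper": 0.4}

```text
clock: 1.1
position: [0.4882, -0.3205, 0.1195]
tcp_rot: [-2.487, 1.57, 2.039]
force: [-0.8, -0.7, 0.1]
width: 0.0643
```

```bash
python3 mv.py .488 -.322 .12 -.19; python3 - <<'E'
from rig import env
import cv2
c=env.capture("side"); cv2.imwrite("pics/s1.png",cv2.resize(c["color"][230:384,180:380,::-1],None,fx=4,fy=3.8))
E
```

```text
pos [ 0.4882 -0.3205  0.1195] jawyaw -0.187 q7 0.14 F [-0.8 -0.7  0.1] w 0.0643 t 1.1
  -> [ 0.488 -0.322  0.12 ] -0.19 travel [-0.05  0.01  0.15] rot [ 0.18 -0.05  0.04] rows>= 0.0
```

View pics/s1.png

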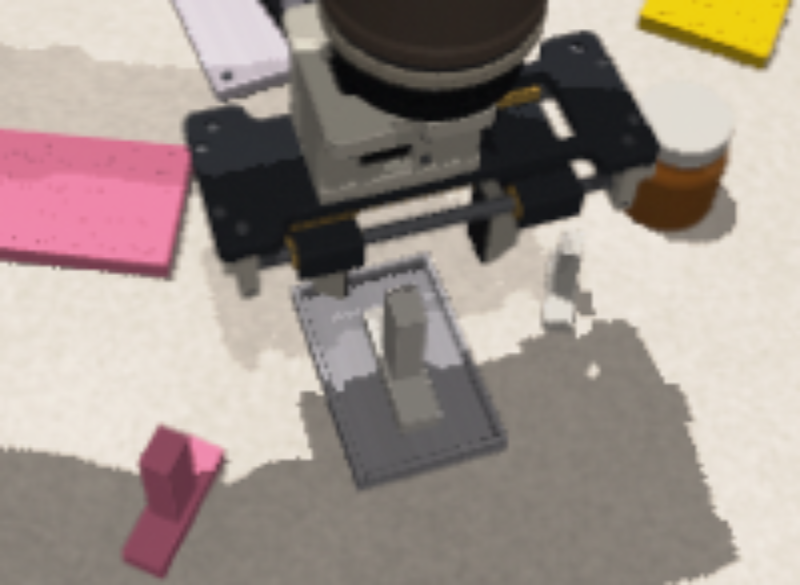

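The open jaws hang over the grip (404,330), one finger on each side. I descend and close.

Request:
send_rows:
  steps:
    - {"travel": [2.5,0,0.15],"delta_rot": [0.2,0,0],"gripper": 0.4}
    - {"travel": [5,0,0.15],"delta_rot": [0.2,0,0],"gripper": 0.4}
    - {"travel": [7.5,0,0.15],"delta_rot": [0.2,0,0],"gripper": 0.4}
    - {"travel": [8.05,0,0.15],"delta_rot": [0.2,0,0],"gripper": 0.4}
    - {"travel": [8.05,0,0.15],"delta_rot": [0.2,0,0],"gripper": 0.4}
    - {"travel": [8.05,0,0.15],"delta_rot": [0.2,0,0],"gripper": -1}
    - {"travel": [8.05,0,0.15],"delta_rot": [0.2,0,0],"gripper": -1}
    - {"travel": [8.05,0,0.15],"delta_rot": [0.2,0,0],"gripper": -1}
    - {"travel": [8.05,0,0.15],"delta_rot": [0.2,0,0],"gripper": -1}
    - {"travel": [8.05,0,0.15],"delta_rot": [0.2,0,0],"gripper": -1}
    - {"travel": [8.05,0,0.15],"delta_rot": [0.2,0,0],"gripper": -1}
    - {"travel": [8.05,0,0.15],"delta_rot": [0.2,0,0],"gripper": -1}
  squeeze: 30

```text
clock: 2.15
position: [0.4871, -0.3235, 0.0397]
tcp_rot: [-0.602, 1.57, -2.366]
force: [-0.5, 0.0, 0.3]
width: 0.022
```

Request:
send_rows:
  steps:
    - {"travel": [0,0,0],"delta_rot": [0,0,0],"gripper": -1}
    - {"travel": [0,0,0],"delta_rot": [0,0,0],"gripper": -1}
    - {"travel": [0,0,0],"delta_rot": [0,0,0],"gripper": -1}
    - {"travel": [0,0,0],"delta_rot": [0,0,0],"gripper": -1}

```text
clock: 2.48
position: [0.4871, -0.3235, 0.0396]
tcp_rot: [-0.927, 1.57, -2.691]
force: [0.6, -0.8, 0.6]
width: 0.0161
```

```bash
python3 mv.py .487 -.3235 .039 -.19; python3 - <<'E'
from rig import env
import cv2
c=env.capture("side"); cv2.imwrite("pics/s2.png",cv2.resize(c["color"][280:370,240:340,::-1],None,fx=6,fy=6))
E
```

```text
pos [ 0.4871 -0.3235  0.0396] jawyaw -0.193 q7 0.1 F [ 0.6 -0.8  0.6] w 0.0161 t 2.4833
  -> [ 0.487  -0.3235  0.039 ] -0.19 travel [ 0.06 -0.01  0.  ] rot [-0.16  0.01  0.01] rows>= 0.0
```

View pics/s2.png

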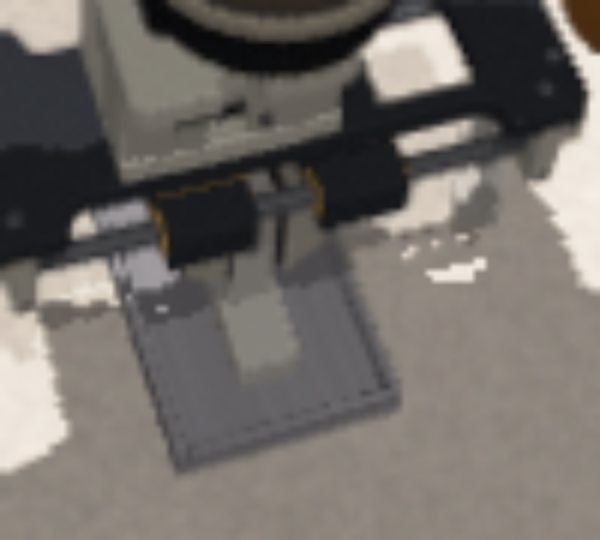

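Jaws at 16.1 mm match the 16 mm grip. Next I lift and compute the pre-push pose.

Request:
send_rows:
  steps:
    - {"travel": [-2.5,0,0],"delta_rot": [0,0,0],"gripper": -1}
    - {"travel": [-5,0,0],"delta_rot": [0,0,0],"gripper": -1}
    - {"travel": [-7,0,0],"delta_rot": [0,0,0],"gripper": -1}
    - {"travel": [-7,0,0],"delta_rot": [0,0,0],"gripper": -1}
    - {"travel": [-7,0,0],"delta_rot": [0,0,0],"gripper": -1}

```text
clock: 2.95
position: [0.4877, -0.3238, 0.1106]
tcp_rot: [1.084, 1.569, -0.68]
force: [-0.0, 0.0, -1.5]
width: 0.0161
```

```bash
python3 - <<'E'
from mv import *
from rig import env
s=env.state()
for p,z in(((-.095,-.038),.11),((-.095,-.038),.049)): go(s,[*S(p),z],-.0743)
E
```

```text
pos [ 0.4877 -0.3238  0.1106] jawyaw -0.193 q7 0.14 F [-0.   0.  -1.5] w 0.0161 t 2.95
  -> [ 0.4995 -0.0124  0.11  ] -0.074 travel [ 2.000e-02 -4.810e+00 -3.079e+01] rot [-6.8   0.06 -0.1 ] rows>= 7.5
pos [ 0.4877 -0.3238  0.1106] jawyaw -0.193 q7 0.14 F [-0.   0.  -1.5] w 0.0161 t 2.95
  -> [ 0.4995 -0.0124  0.049 ] -0.074 travel [  6.12  -4.82 -30.79] rot [-6.8   0.06 -0.1 ] rows>= 7.6
```

Request:
send_rows:
  steps:
    - {"travel": [0,-4.8,-30.8],"delta_rot": [-6.8,0,0],"gripper": -1}
    - {"travel": [0,-4.8,-30.8],"delta_rot": [-6.8,0,0],"gripper": -1}
    - {"travel": [0,-4.8,-30.8],"delta_rot": [-6.8,0,0],"gripper": -1}
    - {"travel": [0,-4.8,-30.8],"delta_rot": [-6.8,0,0],"gripper": -1}
    - {"travel": [0,-4.8,-30.8],"delta_rot": [-6.8,0,0],"gripper": -1}
    - {"travel": [0,-4.8,-30.8],"delta_rot": [-6.8,0,0],"gripper": -1}
    - {"travel": [0,-4.8,-30.8],"delta_rot": [-6.8,0,0],"gripper": -1}
    - {"travel": [0,-4.8,-30.8],"delta_rot": [-6.8,0,0],"gripper": -1}
    - {"travel": [0,-4.8,-30.8],"delta_rot": [-6.8,0,0],"gripper": -1}
    - {"travel": [3,-4.8,-30.8],"delta_rot": [-6.8,0,0],"gripper": -1}
    - {"travel": [5.5,-4.8,-30.8],"delta_rot": [-6.8,0,0],"gripper": -1}
    - {"travel": [5.5,-4.8,-30.8],"delta_rot": [-6.8,0,0],"gripper": -1}

```text
clock: 3.95
position: [0.4961, -0.0134, 0.0507]
tcp_rot: [-1.203, 1.564, -2.848]
force: [0.1, 0.8, -0.6]
width: 0.0158
```

```bash
python3 - <<'E'
from mv import *
from rig import env
import cv2
s=env.state()
go(s,[*S((-.095,-.038)),.049],-.0743)
c=env.capture("side"); cv2.imwrite("pics/s3.png",cv2.resize(c["color"][160:270,170:330,::-1],None,fx=5,fy=5))
E
```

```text
pos [ 0.4961 -0.0134  0.0507] jawyaw -0.074 q7 -0.42 F [ 0.1  0.8 -0.6] w 0.0158 t 3.95
  -> [ 0.4995 -0.0124  0.049 ] -0.074 travel [ 0.17  0.34 -0.12] rot [-0.    0.14  0.36] rows>= 0.1
```

View pics/s3.png

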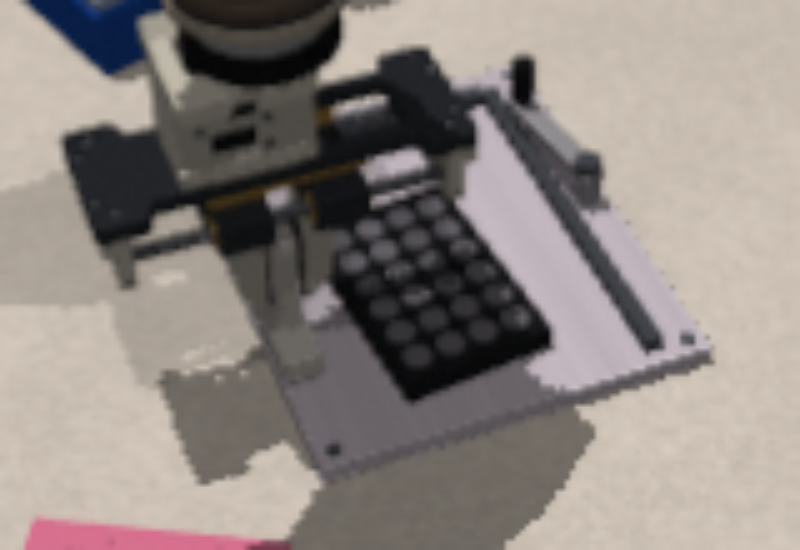

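The block stands upright over the stage at (290,350), to the near side of the plate (430,300), and the finger ends are well above the plate. I now push along the stage's +x.

Request:
send_rows:
  steps:
    - {"travel": [0.15,0.6,-0.1],"delta_rot": [0,0.1,0.3],"gripper": -1}
    - {"travel": [0.15,1.3,-0.1],"delta_rot": [0,0.1,0.3],"gripper": -1}
    - {"travel": [0.15,2,-0.1],"delta_rot": [0,0.1,0.3],"gripper": -1}
    - {"travel": [0.15,2.7,-0.1],"delta_rot": [0,0.1,0.3],"gripper": -1}
    - {"travel": [0.15,3.4,-0.1],"delta_rot": [0,0.1,0.3],"gripper": -1}
    - {"travel": [0.15,4.1,-0.1],"delta_rot": [0,0.1,0.3],"gripper": -1}
    - {"travel": [0.15,4.8,-0.1],"delta_rot": [0,0.1,0.3],"gripper": -1}
    - {"travel": [0.15,5.5,-0.1],"delta_rot": [0,0.1,0.3],"gripper": -1}
    - {"travel": [0.15,6.1,-0.1],"delta_rot": [0,0.1,0.3],"gripper": -1}
    - {"travel": [0.15,6.6,-0.1],"delta_rot": [0,0.1,0.3],"gripper": -1}
    - {"travel": [0.15,6.9,-0.1],"delta_rot": [0,0.1,0.3],"gripper": -1}
    - {"travel": [0.15,7,-0.1],"delta_rot": [0,0.1,0.3],"gripper": -1}

```text
clock: 5.0
position: [0.5674, -0.0175, 0.0508]
tcp_rot: [1.055, 1.57, -0.59]
force: [-2.1, 0.3, 0.5]
width: 0.0159
```

```bash
python3 - <<'E'
from mv import *
from rig import env
import cv2
s=env.state()
go(s,[*S((-.02175,-.038)),.049],-.0743)
c=env.capture("side"); cv2.imwrite("pics/s4.png",cv2.resize(c["color"][160:270,170:330,::-1],None,fx=5,fy=5))
go(env.state(),[*S((-.02175,-.038)),.049],-.0743)
E
```

```text
pos [ 0.5674 -0.0175  0.0508] jawyaw -0.075 q7 -0.38 F [-2.1  0.3  0.5] w 0.0159 t 5.0
  -> [ 0.5726 -0.0179  0.049 ] -0.074 travel [0.18 0.52 0.  ] rot [-0.01  0.02 -0.03] rows>= 0.1
pos [ 0.5673 -0.0175  0.0508] jawyaw -0.075 q7 -0.39 F [ 0.2  0.1 -1.2] w 0.0159 t 5.05
  -> [ 0.5726 -0.0179  0.049 ] -0.074 travel [ 0.18  0.53 -0.  ] rot [-0.01  0.02 -0.04] rows>= 0.1
```

View pics/s4.png

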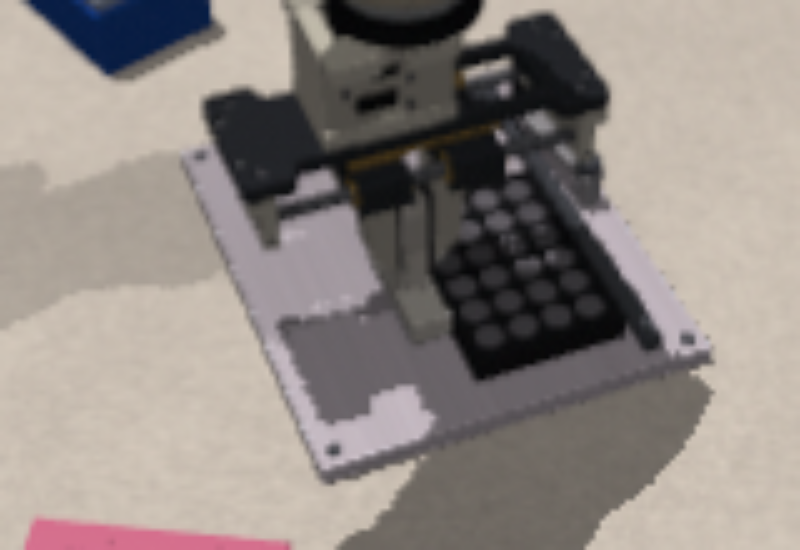

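Request:
send_rows:
  steps:
    - {"travel": [0.1,0.15,0],"delta_rot": [0,0,0],"gripper": -1}
    - {"travel": [0.1,0.3,0],"delta_rot": [0,0,0],"gripper": -1}
    - {"travel": [0.1,0.4,0],"delta_rot": [0,0,0],"gripper": -1}
    - {"travel": [0.1,0.5,0],"delta_rot": [0,0,0],"gripper": -1}
    - {"travel": [0.1,0.5,0],"delta_rot": [0,0,0],"gripper": -1}
    - {"travel": [0.1,0.5,0],"delta_rot": [0,0,0],"gripper": -1}

```text
clock: 5.55
position: [0.5725, -0.0178, 0.0498]
tcp_rot: [1.275, 1.57, -0.37]
force: [0.2, -0.2, -1.3]
width: 0.0158
```

```bash
python3 - <<'E'
from mv import *
from rig import env
go(env.state(),[*S((-.02175,-.038)),.049],-.0743)
E
```

```text
pos [ 0.5725 -0.0178  0.0498] jawyaw -0.074 q7 -0.38 F [ 0.2 -0.2 -1.3] w 0.0158 t 5.55
  -> [ 0.5726 -0.0179  0.049 ] -0.074 travel [0.08 0.01 0.  ] rot [-0.01  0.02 -0.06] rows>= 0.0
```

Request:
send_rows:
  steps:
    - {"travel": [0,0.1,0],"delta_rot": [0,0,0],"gripper": -1}
    - {"travel": [0,0.1,0],"delta_rot": [0,0,0],"gripper": -1}
    - {"travel": [0,0.1,0],"delta_rot": [0,0,0],"gripper": -1}

```text
clock: 5.8
position: [0.5729, -0.0179, 0.0497]
tcp_rot: [-0.185, 1.57, -1.83]
force: [-3.5, 0.0, 1.7]
width: 0.0161
```

Request:
send_rows:
  steps:
    - {"travel": [0,0.1,0],"delta_rot": [0,0,0],"gripper": -1}
    - {"travel": [0,0.1,0],"delta_rot": [0,0,0],"gripper": -1}
    - {"travel": [0,0.1,0],"delta_rot": [0,0,0],"gripper": -1}

```text
clock: 6.05
position: [0.5729, -0.0179, 0.0495]
tcp_rot: [-1.224, 1.569, -2.869]
force: [-5.0, 0.8, 3.0]
width: 0.016
```

Contact at nominal: 5 N at x = 0.573, against a predicted 0.5726. Next I back off, lift, turn 90°, and go to the plate's -y side.

Request:
send_rows:
  steps:
    - {"travel": [0,-1,0],"delta_rot": [0,0,0],"gripper": -1}
    - {"travel": [0,-1.5,0],"delta_rot": [0,0,0],"gripper": -1}
    - {"travel": [-2.5,-1.5,0],"delta_rot": [0,0,0],"gripper": -1}
    - {"travel": [-5,-1.5,0],"delta_rot": [0,0,0],"gripper": -1}
    - {"travel": [-5,-1.5,0],"delta_rot": [0,0,0],"gripper": -1}

```text
clock: 6.47
position: [0.5612, -0.0163, 0.1039]
tcp_rot: [1.61, 1.565, -0.035]
force: [1.2, -0.5, -0.1]
width: 0.0156
```

```bash
python3 - <<'E'
from mv import *
from rig import env
import cv2
s=env.state()
for y in(-1.645,1.496):go(s,[*S((.032,-.125)),.10],y)
c=env.capture("side"); cv2.imwrite("pics/s5.png",cv2.resize(c["color"][160:270,170:330,::-1],None,fx=5,fy=5))
E
```

```text
pos [ 0.5612 -0.0163  0.1039] jawyaw -0.074 q7 -0.36 F [ 1.2 -0.5 -0.1] w 0.0156 t 6.4667
  -> [ 0.6197 -0.1086  0.1   ] -1.645 travel [0.42 6.52 8.77] rot [90.   -0.25 -0.23] rows>= 12.6
pos [ 0.5612 -0.0163  0.1039] jawyaw -0.074 q7 -0.36 F [ 1.2 -0.5 -0.1] w 0.0156 t 6.4667
  -> [ 0.6197 -0.1086  0.1   ] 1.496 travel [0.42 6.52 8.77] rot [-89.97   0.23  -0.25] rows>= 12.6
```

View pics/s5.png

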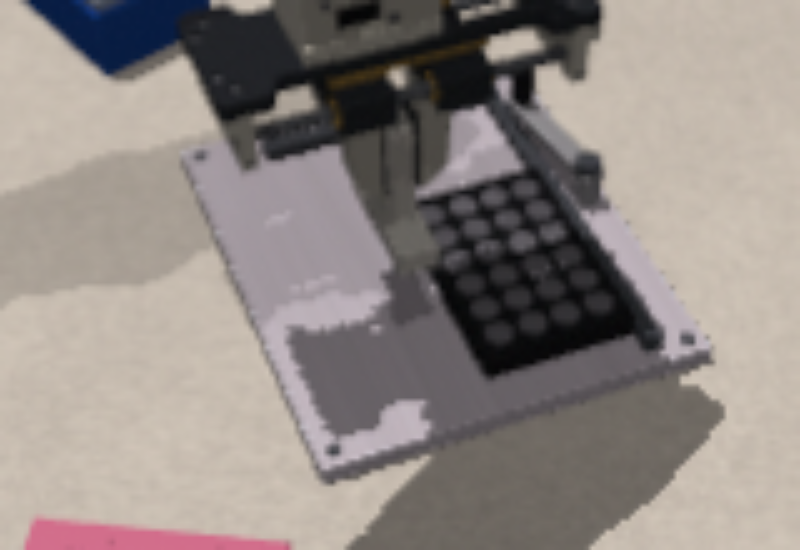

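The plate (530,270) now lies parallel along the far fence. I rotate and move to its near end.

Request:
send_rows:
  steps:
    - {"travel": [0.4,6.5,8.8],"delta_rot": [90,-0.2,-0.2],"gripper": -1}
    - {"travel": [0.4,6.5,8.8],"delta_rot": [90,-0.2,-0.2],"gripper": -1}
    - {"travel": [0.4,6.5,8.8],"delta_rot": [90,-0.2,-0.2],"gripper": -1}
    - {"travel": [0.4,6.5,8.8],"delta_rot": [90,-0.2,-0.2],"gripper": -1}
    - {"travel": [0.4,6.5,8.8],"delta_rot": [90,-0.2,-0.2],"gripper": -1}
    - {"travel": [0.4,6.5,8.8],"delta_rot": [90,-0.2,-0.2],"gripper": -1}
    - {"travel": [0.4,6.5,8.8],"delta_rot": [90,-0.2,-0.2],"gripper": -1}
    - {"travel": [0.4,6.5,8.8],"delta_rot": [90,-0.2,-0.2],"gripper": -1}
    - {"travel": [0.4,6.5,8.8],"delta_rot": [90,-0.2,-0.2],"gripper": -1}
    - {"travel": [0.4,6.5,8.8],"delta_rot": [90,-0.2,-0.2],"gripper": -1}
    - {"travel": [0.4,6.5,8.8],"delta_rot": [90,-0.2,-0.2],"gripper": -1}
    - {"travel": [0.4,6.5,8.8],"delta_rot": [90,-0.2,-0.2],"gripper": -1}

```text
clock: 7.52
position: [0.6185, -0.1094, 0.0974]
tcp_rot: [0.448, 1.57, -2.703]
force: [0.8, 0.5, -1.0]
width: 0.0158
```

```bash
python3 - <<'E'
from mv import *
from rig import env
import cv2
s=env.state()
go(s,[*S((.032,-.125)),.049],-1.645)
c=env.capture("side"); cv2.imwrite("pics/s6.png",cv2.resize(c["color"][160:270,170:330,::-1],None,fx=5,fy=5))
E
```

```text
pos [ 0.6185 -0.1094  0.0974] jawyaw -1.58 q7 -1.46 F [ 0.8  0.5 -1. ] w 0.0158 t 7.5167
  -> [ 0.6197 -0.1086  0.049 ] -1.645 travel [ 4.84 -0.08 -0.13] rot [ 3.7   0.07 -0.03] rows>= 1.2
```

View pics/s6.png

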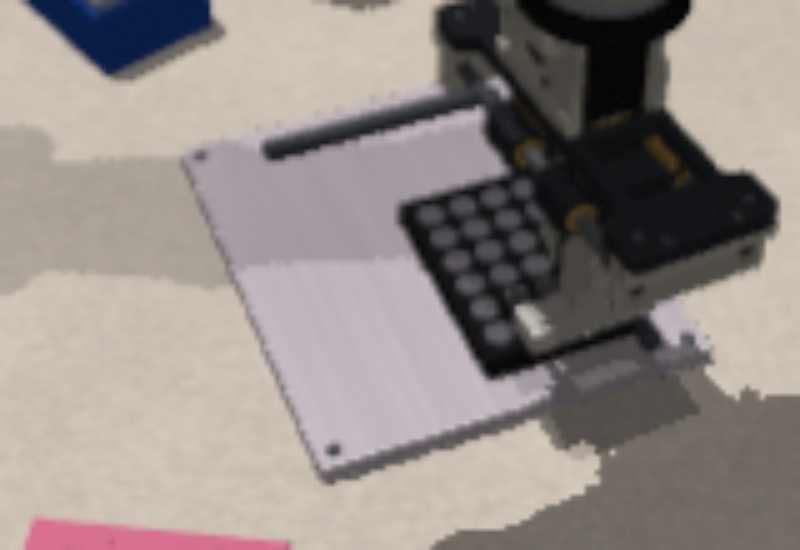

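```bash
python3 - <<'E'
from mv import *; from h import *
from rig import env
c=env.capture("side")
def St(w):
    a,s=np.cos(.0743),np.sin(.0743); x,y=w[0]-.5971,w[1]-.0184; return np.round([a*x-s*y,s*x+a*y],4)
for p,z in(((490,378),.012),((489,350),.0264),((403,208),.0264)):
    w=cast(c,[[170+p[0]/5-.5,160+p[1]/5-.5]],z)[0]; print(w.round(4),St(w))
E
```

```text
[ 0.5811 -0.0866  0.012 ] [-0.0082 -0.1059]
[ 0.5835 -0.0804  0.0264] [-0.0062 -0.0995]
[0.5891 0.0364 0.0264] [-0.0093  0.0174]
```

Request:
send_rows:
  steps:
    - {"travel": [0,0.5,-0.13],"delta_rot": [3.7,0,0],"gripper": -1}
    - {"travel": [0,0.5,-0.13],"delta_rot": [3.7,0,0],"gripper": -1}
    - {"travel": [2,0.5,-0.13],"delta_rot": [3.7,0,0],"gripper": -1}
    - {"travel": [4,0.5,-0.13],"delta_rot": [3.7,0,0],"gripper": -1}
    - {"travel": [4.8,0.5,-0.13],"delta_rot": [3.7,0,0],"gripper": -1}
    - {"travel": [4.8,0.5,-0.13],"delta_rot": [3.7,0,0],"gripper": -1}

```text
clock: 8.12
position: [0.6188, -0.114, 0.0479]
tcp_rot: [0.196, 1.567, -3.012]
force: [-0.1, 0.5, -1.9]
width: 0.0159
```

```bash
python3 - <<'E'
from mv import *
from rig import env
import cv2
s=env.state()
go(s,[*S((.032,-.0389)),.049],-1.645)
c=env.capture("side"); cv2.imwrite("pics/s7.png",cv2.resize(c["color"][160:270,170:330,::-1],None,fx=5,fy=5))
E
```

```text
pos [ 0.6188 -0.114   0.0479] jawyaw -1.637 q7 -1.5 F [-0.1  0.5 -1.9] w 0.0159 t 8.1167
  -> [ 0.6261 -0.0228  0.049 ] -1.645 travel [-0.11 -9.15 -0.12] rot [ 0.45  0.21 -0.04] rows>= 2.2
```

View pics/s7.png

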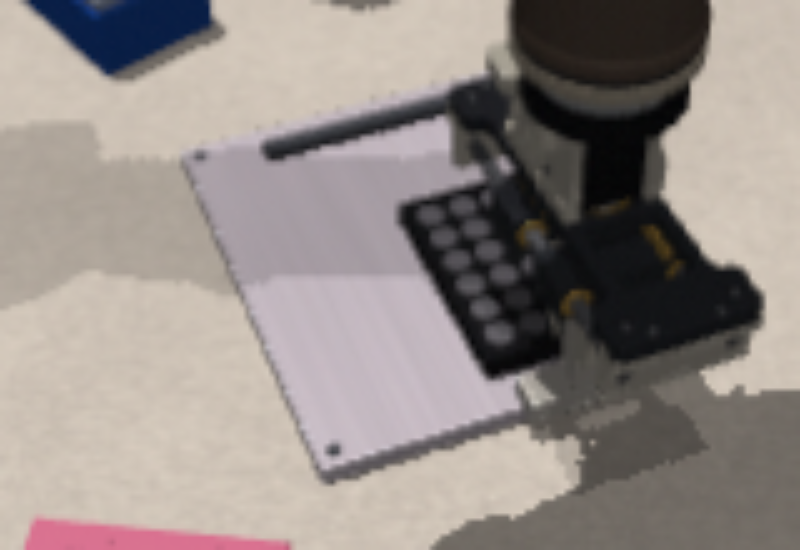

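The block (540,390) sits just short of the plate's near end (490,375). I push along the stage's +y.

Request:
send_rows:
  steps:
    - {"travel": [-0.12,-0.4,-0.12],"delta_rot": [0.4,0.2,0],"gripper": -1}
    - {"travel": [-0.12,-1,-0.12],"delta_rot": [0.4,0.2,0],"gripper": -1}
    - {"travel": [-0.12,-1.8,-0.12],"delta_rot": [0.4,0.2,0],"gripper": -1}
    - {"travel": [-0.12,-2.6,-0.12],"delta_rot": [0.4,0.2,0],"gripper": -1}
    - {"travel": [-0.12,-3.4,-0.12],"delta_rot": [0.4,0.2,0],"gripper": -1}
    - {"travel": [-0.12,-4.2,-0.12],"delta_rot": [0.4,0.2,0],"gripper": -1}
    - {"travel": [-0.12,-5,-0.12],"delta_rot": [0.4,0.2,0],"gripper": -1}
    - {"travel": [-0.12,-5.8,-0.12],"delta_rot": [0.4,0.2,0],"gripper": -1}
    - {"travel": [-0.12,-6.6,-0.12],"delta_rot": [0.4,0.2,0],"gripper": -1}
    - {"travel": [-0.12,-7.4,-0.12],"delta_rot": [0.4,0.2,0],"gripper": -1}
    - {"travel": [-0.12,-8,-0.12],"delta_rot": [0.4,0.2,0],"gripper": -1}
    - {"travel": [-0.12,-8.3,-0.12],"delta_rot": [0.4,0.2,0],"gripper": -1}

```text
clock: 9.17
position: [0.626, -0.0299, 0.0497]
tcp_rot: [2.685, 1.57, -0.529]
force: [0.2, -0.5, -0.6]
width: 0.016
```

```bash
python3 - <<'E'
from mv import *
from rig import env
import cv2
s=env.state()
go(s,[*S((.032,-.0389)),.049],-1.645)
c=env.capture("side"); cv2.imwrite("pics/s8.png",cv2.resize(c["color"][160:270,170:330,::-1],None,fx=5,fy=5))
E
```

```text
pos [ 0.626  -0.0299  0.0497] jawyaw -1.643 q7 -1.63 F [ 0.2 -0.5 -0.6] w 0.016 t 9.1667
  -> [ 0.6261 -0.0228  0.049 ] -1.645 travel [ 0.07 -0.71  0.04] rot [ 0.09 -0.04 -0.02] rows>= 0.2
```

View pics/s8.png

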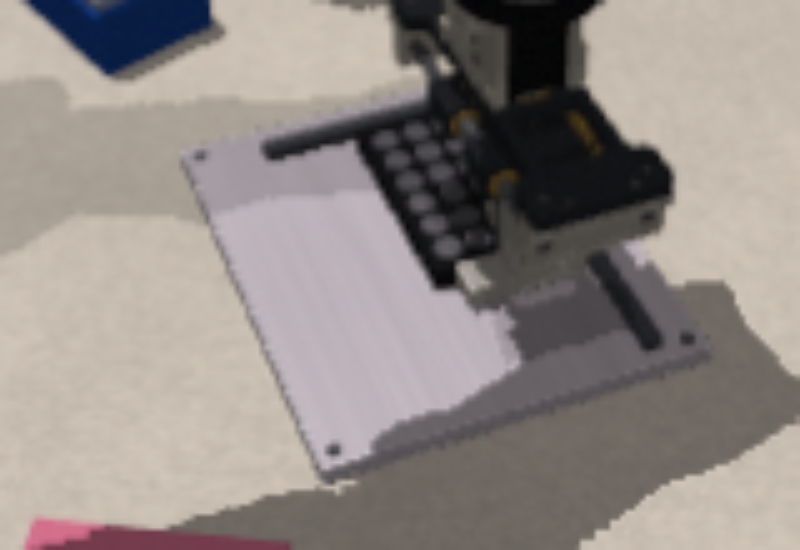

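Nearly at the left fence; creeping the last millimetres and watching the force.

Request:
send_rows:
  steps:
    - {"travel": [0,-0.2,0],"delta_rot": [0.1,0,0],"gripper": -1}
    - {"travel": [0,-0.35,0],"delta_rot": [0.1,0,0],"gripper": -1}
    - {"travel": [0,-0.5,0],"delta_rot": [0.1,0,0],"gripper": -1}
    - {"travel": [0,-0.65,0],"delta_rot": [0.1,0,0],"gripper": -1}
    - {"travel": [0,-0.75,0],"delta_rot": [0.1,0,0],"gripper": -1}
    - {"travel": [0,-0.8,0],"delta_rot": [0.1,0,0],"gripper": -1}
    - {"travel": [0,-0.8,0],"delta_rot": [0.1,0,0],"gripper": -1}
    - {"travel": [0,-0.8,0],"delta_rot": [0.1,0,0],"gripper": -1}

```text
clock: 9.88
position: [0.6266, -0.0216, 0.0497]
tcp_rot: [-3.101, 1.57, -0.033]
force: [0.4, -0.7, -1.3]
width: 0.016
```

```bash
python3 - <<'E'
from mv import *
from rig import env
go(env.state(),[*S((.032,-.0389)),.049],-1.645)
E
```

```text
pos [ 0.6266 -0.0216  0.0497] jawyaw -1.645 q7 -1.65 F [ 0.4 -0.7 -1.3] w 0.016 t 9.8833
  -> [ 0.6261 -0.0228  0.049 ] -1.645 travel [0.07 0.12 0.04] rot [ 0.   -0.03  0.  ] rows>= 0.0
```

Request:
send_rows:
  steps:
    - {"travel": [0,-0.1,0],"delta_rot": [0,0,0],"gripper": -1}
    - {"travel": [0,-0.15,0],"delta_rot": [0,0,0],"gripper": -1}
    - {"travel": [0,-0.15,0],"delta_rot": [0,0,0],"gripper": -1}
    - {"travel": [0,-0.15,0],"delta_rot": [0,0,0],"gripper": -1}

```text
clock: 10.22
position: [0.6267, -0.0215, 0.0497]
tcp_rot: [1.968, 1.569, -1.249]
force: [-0.3, -5.1, -0.4]
width: 0.016
```

Request:
send_rows:
  steps:
    - {"travel": [0,-0.1,0],"delta_rot": [0,0,0],"gripper": -1}
    - {"travel": [0,-0.1,0],"delta_rot": [0,0,0],"gripper": -1}
    - {"travel": [0,-0.1,0],"delta_rot": [0,0,0],"gripper": -1}

```text
clock: 10.47
position: [0.6266, -0.0215, 0.0497]
tcp_rot: [1.784, 1.568, -1.434]
force: [-1.0, -6.1, -0.5]
width: 0.016
```

The plate has stopped against the left fence: 6 N with no further motion. I back off and return to the -x side for a re-seating push.

Request:
send_rows:
  steps:
    - {"travel": [0,0.6,0],"delta_rot": [0,0,0],"gripper": -1}
    - {"travel": [0,1.5,0],"delta_rot": [0,0,0],"gripper": -1}
    - {"travel": [-2.5,1.5,0],"delta_rot": [0,0,0],"gripper": -1}
    - {"travel": [-5,1.5,0],"delta_rot": [0,0,0],"gripper": -1}
    - {"travel": [-5,1.5,0],"delta_rot": [0,0,0],"gripper": -1}
    - {"travel": [-5,1.5,0],"delta_rot": [0,0,0],"gripper": -1}

```text
clock: 10.97
position: [0.6267, -0.0365, 0.1013]
tcp_rot: [2.78, 1.567, -0.437]
force: [-0.7, 0.3, -1.3]
width: 0.016
```

```bash
python3 - <<'E'
from mv import *
from rig import env
import cv2,math
s=env.state()
R=Ro.from_euler("xyz",s["tcp_rot"])
go(s,[*S((-.045,.036)),.10],-.0743-.3)
print(R.inv().apply(np.array([*S((-.045,.036)),.10])-s["position"])*100,(R.inv()*target(-.0743)).as_rotvec(degrees=True))
c=env.capture("side"); cv2.imwrite("pics/s9.png",cv2.resize(c["color"][160:270,170:330,::-1],None,fx=5,fy=5))
E
```

```text
pos [ 0.6267 -0.0365  0.1013] jawyaw -1.647 q7 -1.63 F [-0.7  0.3 -1.3] w 0.016 t 10.9667
  -> [0.5549 0.0576 0.1   ] -0.374 travel [ 0.09 -8.84  7.87] rot [-72.91  -0.14  -0.21] rows>= 10.2
[ 0.0910089  -8.83734824  7.87469224] [-90.09440701  -0.10864437  -0.24119598]
```

View pics/s9.png

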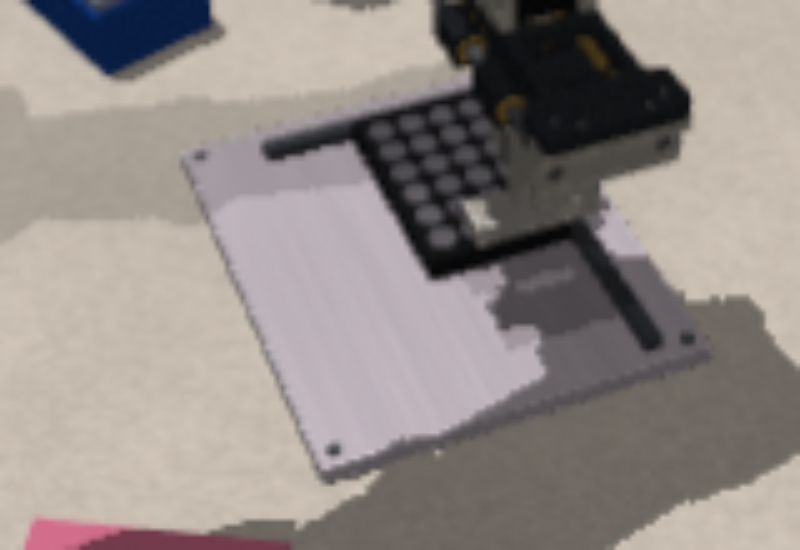

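Request:
send_rows:
  steps:
    - {"travel": [0.1,-8.8,7.9],"delta_rot": [-90,0,-0.2],"gripper": -1}
    - {"travel": [0.1,-8.8,7.9],"delta_rot": [-90,0,-0.2],"gripper": -1}
    - {"travel": [0.1,-8.8,7.9],"delta_rot": [-90,0,-0.2],"gripper": -1}
    - {"travel": [0.1,-8.8,7.9],"delta_rot": [-90,0,-0.2],"gripper": -1}
    - {"travel": [0.1,-8.8,7.9],"delta_rot": [-90,0,-0.2],"gripper": -1}
    - {"travel": [0.1,-8.8,7.9],"delta_rot": [-90,0,-0.2],"gripper": -1}
    - {"travel": [0.1,-8.8,7.9],"delta_rot": [-90,0,-0.2],"gripper": -1}
    - {"travel": [0.1,-8.8,7.9],"delta_rot": [-90,0,-0.2],"gripper": -1}
    - {"travel": [0.1,-8.8,7.9],"delta_rot": [-90,0,-0.2],"gripper": -1}
    - {"travel": [0.1,-8.8,7.9],"delta_rot": [-90,0,-0.2],"gripper": -1}
    - {"travel": [0.1,-8.8,7.9],"delta_rot": [-90,0,-0.2],"gripper": -1}
    - {"travel": [0.1,-8.8,7.9],"delta_rot": [-90,0,-0.2],"gripper": -1}

```text
clock: 12.02
position: [0.5527, 0.0574, 0.0977]
tcp_rot: [-1.71, 1.568, 2.862]
force: [-0.0, 0.9, -0.6]
width: 0.0159
```

```bash
python3 - <<'E'
from mv import *
from rig import env
import cv2
s=env.state()
go(s,[*S((-.045,.036)),.0497],-.0743)
for n in("side","top"):
  c=env.capture(n); cv2.imwrite(f"pics/{n}10.png",cv2.resize(c["color"][160:270,170:330,::-1] if n=="side" else c["color"][140:240,190:300,::-1],None,fx=5,fy=5))
E
```

```text
pos [0.5527 0.0574 0.0977] jawyaw -0.14 q7 -0.54 F [-0.   0.9 -0.6] w 0.0159 t 12.0167
  -> [0.5549 0.0576 0.0497] -0.074 travel [ 4.8   0.23 -0.06] rot [-3.77 -0.03  0.16] rows>= 1.2
```

View pics/side10.png

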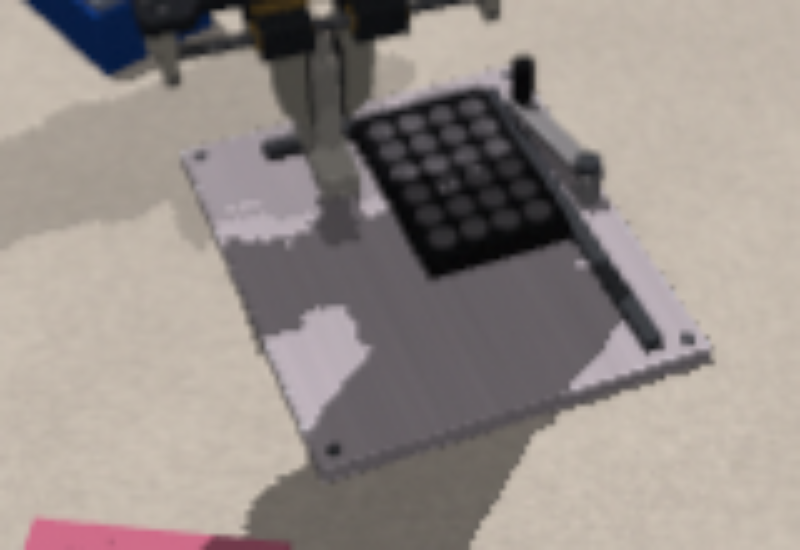

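View pics/top10.png

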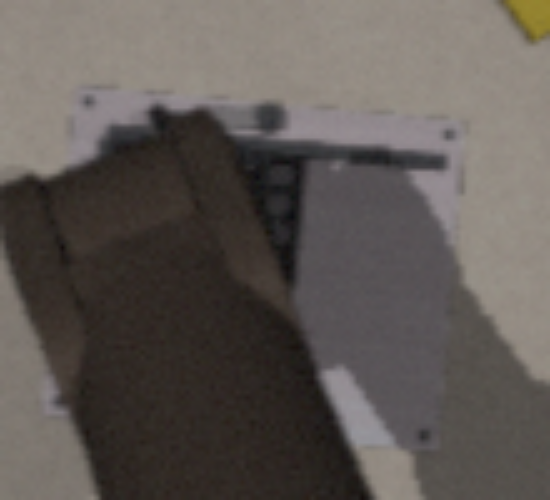

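The side view shows the plate seated at both fences (corner near (480,95)). I add a light confirming push along +x.

Request:
send_rows:
  steps:
    - {"travel": [0,0.2,0],"delta_rot": [-3.8,0,0.1],"gripper": -1}
    - {"travel": [2,0.2,0],"delta_rot": [-3.8,0,0.1],"gripper": -1}
    - {"travel": [4,0.2,0],"delta_rot": [-3.8,0,0.1],"gripper": -1}
    - {"travel": [4.8,0.2,0],"delta_rot": [-3.8,0,0.1],"gripper": -1}
    - {"travel": [4.8,0.2,0],"delta_rot": [-3.8,0,0.1],"gripper": -1}
    - {"travel": [4.8,0.7,0],"delta_rot": [-3.8,0,0.1],"gripper": -1}
    - {"travel": [4.8,1.2,0],"delta_rot": [-3.8,0,0.1],"gripper": -1}
    - {"travel": [4.8,1.7,0],"delta_rot": [-3.8,0,0.1],"gripper": -1}
    - {"travel": [4.8,2.1,0],"delta_rot": [-3.8,0,0.1],"gripper": -1}
    - {"travel": [4.8,2.3,0],"delta_rot": [-3.8,0,0.1],"gripper": -1}
    - {"travel": [4.8,2.4,0],"delta_rot": [-3.8,0,0.1],"gripper": -1}
    - {"travel": [4.8,2.4,0],"delta_rot": [-3.8,0,0.1],"gripper": -1}

```text
clock: 13.12
position: [0.5766, 0.0537, 0.0497]
tcp_rot: [-2.258, 1.57, 2.376]
force: [0.1, 0.0, -1.1]
width: 0.0157
```

```bash
python3 - <<'E'
from mv import *
from rig import env
go(env.state(),[*S((-.02175,.036)),.0497],-.0743)
E
```

```text
pos [0.5766 0.0537 0.0497] jawyaw -0.078 q7 -0.5 F [ 0.1  0.  -1.1] w 0.0157 t 13.1167
  -> [0.5781 0.0559 0.0497] -0.074 travel [ 0.    0.13 -0.24] rot [-0.23 -0.04  0.05] rows>= 0.1
```

Request:
send_rows:
  steps:
    - {"travel": [0,0.1,0],"delta_rot": [-0.2,0,0],"gripper": -1}
    - {"travel": [0,0.2,0],"delta_rot": [-0.2,0,0],"gripper": -1}
    - {"travel": [0,0.28,0],"delta_rot": [-0.2,0,0],"gripper": -1}
    - {"travel": [0,0.28,0],"delta_rot": [-0.2,0,0],"gripper": -1}
    - {"travel": [0,0.28,0],"delta_rot": [-0.2,0,0],"gripper": -1}

```text
clock: 13.53
position: [0.5782, 0.0535, 0.0495]
tcp_rot: [-1.664, 1.568, 2.974]
force: [-5.1, 0.6, 1.8]
width: 0.0159
```

```bash
python3 - <<'E'
from mv import *
from rig import env
go(env.state(),[*S((-.02175,.036)),.0497],-.0743)
E
```

```text
pos [0.5782 0.0535 0.0495] jawyaw -0.074 q7 -0.49 F [-5.1  0.6  1.8] w 0.0159 t 13.5333
  -> [0.5781 0.0559 0.0497] -0.074 travel [-0.02 -0.03 -0.24] rot [-0.01 -0.02  0.16] rows>= 0.1
```

Request:
send_rows:
  steps:
    - {"travel": [0,0.03,0],"delta_rot": [0,0,0],"gripper": -1}
    - {"travel": [0,0.03,0],"delta_rot": [0,0,0],"gripper": -1}
    - {"travel": [0,-0.8,0],"delta_rot": [0,0,0],"gripper": -1}
    - {"travel": [0,-1.5,0],"delta_rot": [0,0,0],"gripper": -1}
    - {"travel": [-2.5,-1.5,0],"delta_rot": [0,0,0],"gripper": -1}
    - {"travel": [-5.5,-1.5,0],"delta_rot": [0,0,0],"gripper": -1}
    - {"travel": [-6,-1.5,0],"delta_rot": [0,0,0],"gripper": -1}
    - {"travel": [-6,-1.5,0],"delta_rot": [0,0,0],"gripper": -1}

```text
clock: 14.2
position: [0.5649, 0.055, 0.1118]
tcp_rot: [2.097, 1.568, 0.452]
force: [0.4, 0.2, -1.5]
width: 0.0163
```

```bash
python3 mv.py .4873 -.3235 .11 -.193
```

```text
pos [0.5649 0.055  0.1118] jawyaw -0.075 q7 -0.47 F [ 0.4  0.2 -1.5] w 0.0163 t 14.2
  -> [ 0.4873 -0.3235  0.11  ] -0.193 travel [ 0.12 -4.92 38.32] rot [ 6.78 -0.08 -0.12] rows>= 9.3
```

Request:
send_rows:
  steps:
    - {"travel": [0.1,-4.9,38.3],"delta_rot": [6.8,0,-0.1],"gripper": -1}
    - {"travel": [0.1,-4.9,38.3],"delta_rot": [6.8,0,-0.1],"gripper": -1}
    - {"travel": [0.1,-4.9,38.3],"delta_rot": [6.8,0,-0.1],"gripper": -1}
    - {"travel": [0.1,-4.9,38.3],"delta_rot": [6.8,0,-0.1],"gripper": -1}
    - {"travel": [0.1,-4.9,38.3],"delta_rot": [6.8,0,-0.1],"gripper": -1}
    - {"travel": [0.1,-4.9,38.3],"delta_rot": [6.8,0,-0.1],"gripper": -1}
    - {"travel": [0.1,-4.9,38.3],"delta_rot": [6.8,0,-0.1],"gripper": -1}
    - {"travel": [0.1,-4.9,38.3],"delta_rot": [6.8,0,-0.1],"gripper": -1}
    - {"travel": [0.1,-4.9,38.3],"delta_rot": [6.8,0,-0.1],"gripper": -1}
    - {"travel": [0.1,-4.9,38.3],"delta_rot": [6.8,0,-0.1],"gripper": -1}
    - {"travel": [0.1,-4.9,38.3],"delta_rot": [6.8,0,-0.1],"gripper": -1}
    - {"travel": [0.1,-4.9,38.3],"delta_rot": [6.8,0,-0.1],"gripper": -1}

```text
clock: 15.2
position: [0.4864, -0.3236, 0.109]
tcp_rot: [-2.601, 1.569, 1.916]
force: [0.4, 0.6, -0.8]
width: 0.0161
```

```bash
python3 mv.py .4873 -.3235 .039 -.193; python3 - <<'E'
from h import *
from rig import env
import cv2,pickle
d={n:env.capture(n) for n in("top","side")}; pickle.dump(d,open("cap1.pkl","wb"))
cv2.imwrite("pics/t11.png",np.vstack([cv2.resize(d["top"]["color"][150:235,190:292,::-1],(600,500),interpolation=2)]))
cv2.imwrite("pics/s11.png",cv2.resize(d["side"]["color"][160:380,190:350,::-1],None,fx=2.7,fy=2.7))
St=lambda w:(np.array([[np.cos(.0743),-np.sin(.0743)],[np.sin(.0743),np.cos(.0743)]])@(np.array(w)-[.5971,.0184]).T).round(4)
for n,roi in(("side",(222,172,292,222)),("top",(205,168,258,205))):
    c=d[n];x0,y0,x1,y1=roi
    u=cv2.resize(c["color"][y0:y1,x0:x1],None,fx=8,fy=8,interpolation=cv2.INTER_CUBIC).astype(int).mean(2)
    for lo in ((45,50,55,60) if n=="side" else (66,70,74)):
        m=((u>lo)).astype(np.uint8)
        nn,lab,st,ce=cv2.connectedComponentsWithStats(m)
        ok=[i for i in range(1,nn) if 200<st[i,4]<4000 and st[i,2]<70 and st[i,3]<70]
        print(n,lo,len(ok))
        if len(ok)!=24: continue
        P=(ce[ok]+.5)/8-.5+np.array([x0,y0])
        X=cast(c,P,.0264)[:,:2]; l=cv2.fitLine(X.astype(np.float32)*1000,2,0,.01,.01).ravel(); print(X.mean(0).round(4), "stage frame",St(X.mean(0)),"yaw",np.arctan2(l[1],l[0])+np.pi/2)
E
```

```text
pos [ 0.4864 -0.3236  0.109 ] jawyaw -0.195 q7 0.15 F [ 0.4  0.6 -0.8] w 0.0161 t 15.2
  -> [ 0.4873 -0.3235  0.039 ] -0.193 travel [ 6.99  0.09 -0.01] rot [-0.14 -0.11  0.07] rows>= 1.7
side 45 0
side 50 0
side 55 0
side 60 0
top 66 24
[0.6322 0.0522] stage frame [0.0325 0.0363] yaw 3.0650382
top 70 24
[0.6322 0.0522] stage frame [0.0325 0.0363] yaw 3.0654302
top 74 24
[0.6322 0.0522] stage frame [0.0325 0.0363] yaw 3.0651932
```

View pics/t11.png

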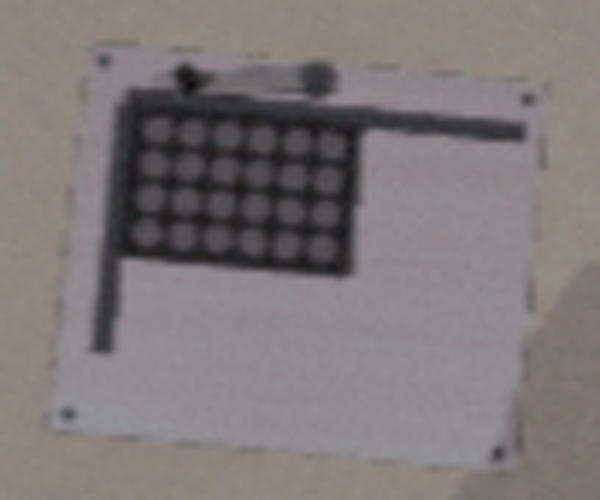

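View pics/s11.png

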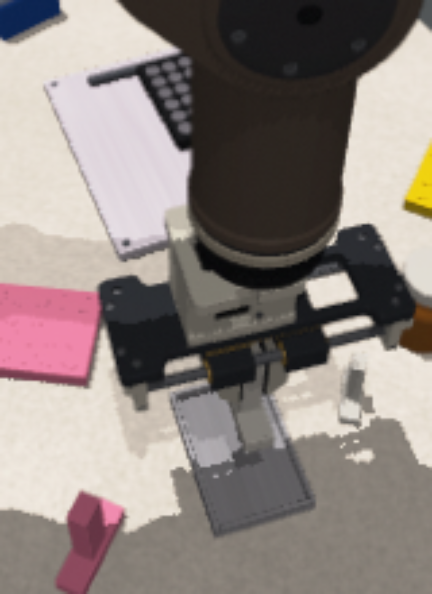

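The top view puts the plate centre at (32.5, 36.3) mm in the stage's frame, against a target of (32, 36), and square within 2 mrad. It is flush, so I put the block down in the tray.

Request:
send_rows:
  steps:
    - {"travel": [2.5,0.1,0],"delta_rot": [0,0,0],"gripper": -1}
    - {"travel": [5,0.1,0],"delta_rot": [0,0,0],"gripper": -1}
    - {"travel": [6.2,0.1,0],"delta_rot": [0,0,0],"gripper": -1}
    - {"travel": [6.6,0.1,0],"delta_rot": [0,0,0],"gripper": -1}
    - {"travel": [6.85,0.1,0],"delta_rot": [0,0,0],"gripper": -1}
    - {"travel": [6.95,0.1,0],"delta_rot": [0,0,0],"gripper": -1}
    - {"travel": [6.95,0.1,0],"delta_rot": [0,0,0],"gripper": -1}
    - {"travel": [6.95,0.1,0],"delta_rot": [0,0,0],"gripper": -1}

```text
clock: 15.97
position: [0.4893, -0.3217, 0.041]
tcp_rot: [2.654, 1.568, 0.892]
force: [-0.0, 0.2, -1.4]
width: 0.016
```

```bash
python3 mv.py .4873 -.3235 .0394 -.193
```

```text
pos [ 0.4893 -0.3217  0.041 ] jawyaw -0.192 q7 0.11 F [-0.   0.2 -1.4] w 0.016 t 15.9667
  -> [ 0.4873 -0.3235  0.0394] -0.193 travel [ 0.16 -0.17  0.21] rot [ 0.09 -0.12 -0.06] rows>= 0.1
```

Request:
send_rows:
  steps:
    - {"travel": [0.1,0,0],"delta_rot": [0,-0.1,0],"gripper": -1}
    - {"travel": [0.15,0,0],"delta_rot": [0,-0.1,0],"gripper": -1}
    - {"travel": [0.18,0,0],"delta_rot": [0,-0.1,0],"gripper": -1}
    - {"travel": [0.18,0,0],"delta_rot": [0,-0.1,0],"gripper": -1}

```text
clock: 16.3
position: [0.4893, -0.3218, 0.0394]
tcp_rot: [1.757, 1.57, -0.005]
force: [-0.9, -0.6, -1.0]
width: 0.0158
```

Request:
send_rows:
  steps:
    - {"travel": [0.05,0,0],"delta_rot": [0,0,0],"gripper": -1}
    - {"travel": [0.08,0,0],"delta_rot": [0,0,0],"gripper": -1}
    - {"travel": [0.08,0,0],"delta_rot": [0,0,0],"gripper": -1}

```text
clock: 16.55
position: [0.4893, -0.3218, 0.0385]
tcp_rot: [1.799, 1.57, 0.037]
force: [-0.3, 0.3, -1.5]
width: 0.016
```

Request:
send_rows:
  steps:
    - {"travel": [0.05,0,0],"delta_rot": [0,0,0],"gripper": -1}
    - {"travel": [0.1,0,0],"delta_rot": [0,0,0],"gripper": -1}
    - {"travel": [0.1,0,0],"delta_rot": [0,0,0],"gripper": -1}

```text
clock: 16.8
position: [0.4893, -0.3217, 0.0384]
tcp_rot: [1.563, 1.569, -0.2]
force: [-3.2, 2.7, 10.7]
width: 0.0161
```

Contact at z = 0.0385. I relieve the pressure slightly and release.

Request:
send_rows:
  steps:
    - {"travel": [-0.01,0,0],"delta_rot": [0,0,0],"gripper": -1}
    - {"travel": [-0.01,0,0],"delta_rot": [0,0,0],"gripper": -0.4}
    - {"travel": [-0.01,0,0],"delta_rot": [0,0,0],"gripper": 0}
    - {"travel": [-0.01,0,0],"delta_rot": [0,0,0],"gripper": 0.2}
    - {"travel": [-0.01,0,0],"delta_rot": [0,0,0],"gripper": 0.2}
    - {"travel": [-0.01,0,0],"delta_rot": [0,0,0],"gripper": 0.2}
    - {"travel": [-0.01,0,0],"delta_rot": [0,0,0],"gripper": 0.2}
    - {"travel": [-0.01,0,0],"delta_rot": [0,0,0],"gripper": 0.2}

```text
clock: 17.47
position: [0.4893, -0.3218, 0.0384]
tcp_rot: [1.553, 1.57, -0.209]
force: [-0.2, 0.0, 0.0]
width: 0.0539
```

Request:
send_rows:
  steps:
    - {"travel": [-2.5,0,0],"delta_rot": [0,0,0],"gripper": 0.2}
    - {"travel": [-5,0,0],"delta_rot": [0,0,0],"gripper": 0.2}
    - {"travel": [-9,0,0],"delta_rot": [0,0,0],"gripper": 0.2}
    - {"travel": [-11,0,0],"delta_rot": [0,0,0],"gripper": -1}
    - {"travel": [-11,0,0],"delta_rot": [0,0,0],"gripper": -1}

```text
clock: 17.88
position: [0.4919, -0.323, 0.1535]
tcp_rot: [1.289, 1.561, -0.473]
force: [0.3, -0.0, -0.3]
width: 0.0463
```

```bash
python3 - <<'E'
from h import *
from rig import env
from mv import *
c=env.capture("side"); cv2.imwrite("pics/s12.png",cv2.resize(c["color"][230:384,180:380,::-1],None,fx=4,fy=3.8))
c=env.capture("side"); cv2.imwrite("pics/s12b.png",cv2.resize(c["color"][160:230,190:320,::-1],None,fx=6,fy=6))
# knob: initial images
d=pickle.load(open("cap1.pkl","rb"));t=d["top"]
for px in((221.4,162.8),): print("knob top",cast(t,[px],.066))
d0=pickle.load(open("cap0.pkl","rb"));s=d0["side"]
# crop1: scale 6.4, origin (195,165); knob top ~ (510,47)
print("knob side",cast(s,[[195+510/6.4-.5,165+47/6.4-.5]],.066), "pivot top nominal",S((.097,0)), "pin side",cast(s,[[195+592/6.4-.5,165+172/6.4-.5]],.042))
E
```

```text
knob top [[0.68705938 0.08002772 0.066     ]]
knob side [[0.6878747  0.07917819 0.066     ]] pivot top nominal [0.69383238 0.01119953] pin side [[0.69331158 0.01098575 0.042     ]]
```

View pics/s12.png

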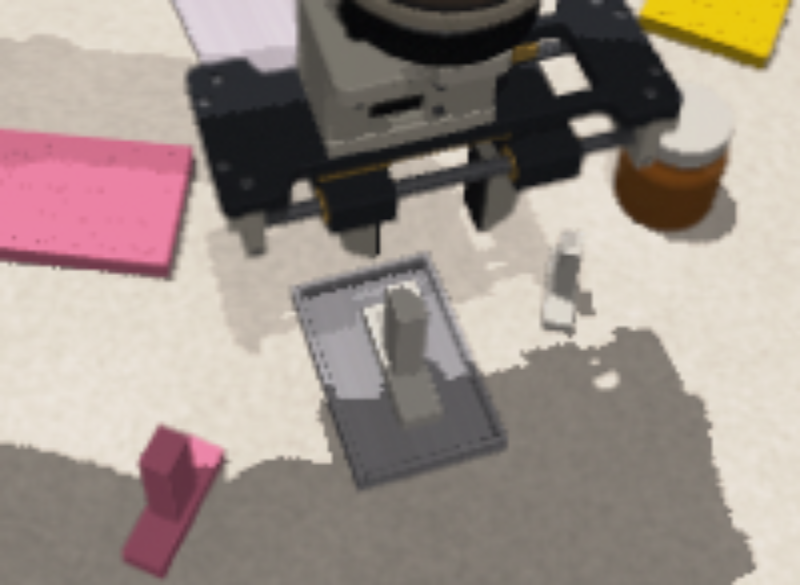

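View pics/s12b.png

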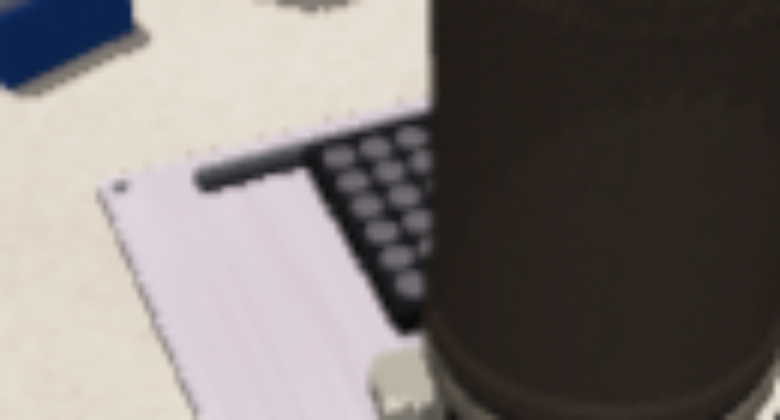

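The block stands upright in the tray (410,350) with the jaws open and clear. Both views put the knob at (0.687, 0.080) m, 69 mm from the pin (given 70). That makes the keeper angle about 0.17. I move over the knob.

```bash
python3 mv.py .6872 .0796 .11 .096
```

```text
pos [ 0.4896 -0.322   0.1492] jawyaw -0.192 q7 0.16 F [-1.1 -0.3 -0.9] w 0.0384 t 17.9833
  -> [0.6872 0.0796 0.11  ] 0.096 travel [  3.92  11.74 -43.2 ] rot [-16.48   0.07  -0.16] rows>= 10.8
```

Request:
send_rows:
  steps:
    - {"travel": [1,11.7,-43.2],"delta_rot": [-16.5,0,-0.1],"gripper": -0.2}
    - {"travel": [1,11.7,-43.2],"delta_rot": [-16.5,0,-0.1],"gripper": -0.2}
    - {"travel": [1,11.7,-43.2],"delta_rot": [-16.5,0,-0.1],"gripper": -0.2}
    - {"travel": [1,11.7,-43.2],"delta_rot": [-16.5,0,-0.1],"gripper": -0.2}
    - {"travel": [1,11.7,-43.2],"delta_rot": [-16.5,0,-0.1],"gripper": -0.2}
    - {"travel": [1,11.7,-43.2],"delta_rot": [-16.5,0,-0.1],"gripper": -0.2}
    - {"travel": [1,11.7,-43.2],"delta_rot": [-16.5,0,-0.1],"gripper": -0.2}
    - {"travel": [1,11.7,-43.2],"delta_rot": [-16.5,0,-0.1],"gripper": -0.2}
    - {"travel": [1,11.7,-43.2],"delta_rot": [-16.5,0,-0.1],"gripper": -0.2}
    - {"travel": [1,11.7,-43.2],"delta_rot": [-16.5,0,-0.1],"gripper": -0.2}
    - {"travel": [3.9,11.7,-43.2],"delta_rot": [-16.5,0,-0.1],"gripper": -0.2}
    - {"travel": [3.9,11.7,-43.2],"delta_rot": [-16.5,0,-0.1],"gripper": -0.2}

```text
clock: 18.98
position: [0.6848, 0.0887, 0.1039]
tcp_rot: [-2.148, 1.564, 2.669]
force: [-1.7, 0.1, -1.0]
width: 0.0364
```

Request:
send_rows:
  steps:
    - {"travel": [0,0,0],"delta_rot": [0,0,0],"gripper": -0.2}
    - {"travel": [0,0,0],"delta_rot": [0,0,0],"gripper": -0.2}

```text
clock: 19.15
position: [0.6828, 0.0899, 0.1008]
tcp_rot: [-1.944, 1.56, 2.876]
force: [-0.9, -0.1, 0.5]
width: 0.0367
```

```bash
python3 mv.py .6872 .0796 .047 .096;  python3 - <<'E'
from h import *
from rig import env
c=env.capture("side"); cv2.imwrite("pics/s13.png",cv2.resize(c["color"][120:240,180:340,::-1],None,fx=5,fy=5))
E
```

```text
pos [0.6828 0.0899 0.1008] jawyaw 0.107 q7 -0.31 F [-0.9 -0.1  0.5] w 0.0367 t 19.15
  -> [0.6872 0.0796 0.047 ] 0.096 travel [5.37 0.38 1.09] rot [ 0.65 -0.23  0.6 ] rows>= 1.3
```

View pics/s13.png

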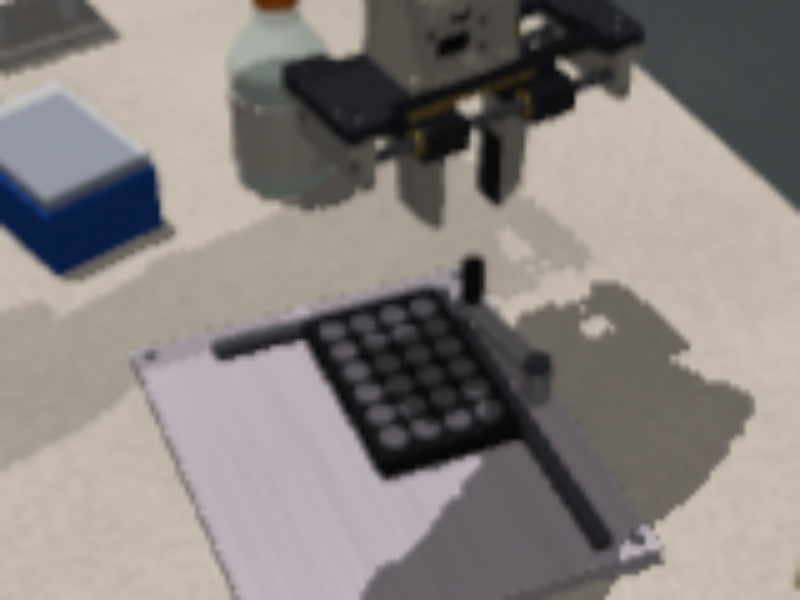

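Request:
send_rows:
  steps:
    - {"travel": [0,0.4,1.1],"delta_rot": [0.6,-0.2,0.6],"gripper": -0.2}
    - {"travel": [0,0.4,1.1],"delta_rot": [0.6,-0.2,0.6],"gripper": -0.2}
    - {"travel": [0,0.4,1.1],"delta_rot": [0.6,-0.2,0.6],"gripper": -0.2}
    - {"travel": [2,0.4,1.1],"delta_rot": [0.6,-0.2,0.6],"gripper": -0.2}
    - {"travel": [2.5,0.4,1.1],"delta_rot": [0.6,-0.2,0.6],"gripper": -0.2}
    - {"travel": [2.5,0.4,1.1],"delta_rot": [0.6,-0.2,0.6],"gripper": -0.2}

```text
clock: 19.7
position: [0.6872, 0.077, 0.0757]
tcp_rot: [-0.914, 1.57, -2.39]
force: [0.5, 0.2, -0.6]
width: 0.0367
```

```bash
python3 mv.py .6872 .0796 .047 .096;  python3 - <<'E'
from h import *
from rig import env
c=env.capture("side"); cv2.imwrite("pics/s14.png",cv2.resize(c["color"][130:230,210:330,::-1],None,fx=6,fy=6))
E
```

```text
pos [0.6872 0.077  0.0757] jawyaw 0.094 q7 -0.31 F [ 0.5  0.2 -0.6] w 0.0367 t 19.7
  -> [0.6872 0.0796 0.047 ] 0.096 travel [ 2.87  0.02 -0.26] rot [-0.09  0.04  0.05] rows>= 0.7
```

View pics/s14.png

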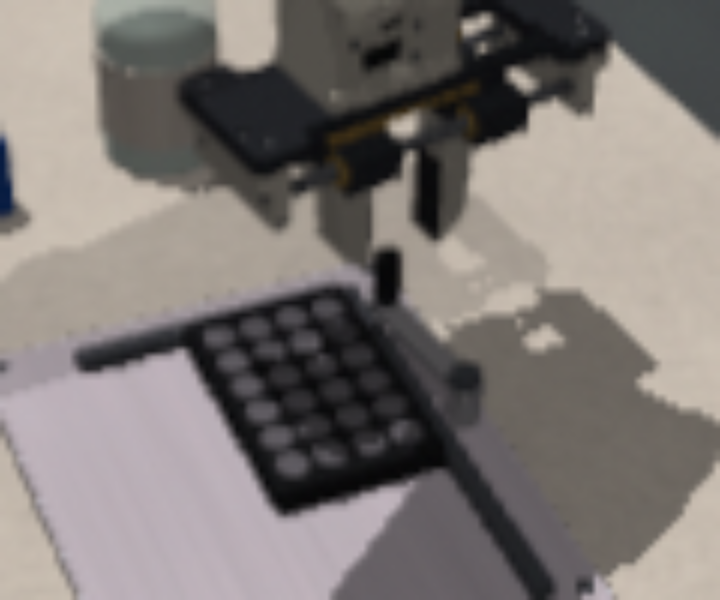

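The knob (387,275) lies between the two fingers, so I lower around it and narrow the jaws to a loose cage.

Request:
send_rows:
  steps:
    - {"travel": [0,0,-0.25],"delta_rot": [0,0,0],"gripper": -0.2}
    - {"travel": [1.5,0,-0.25],"delta_rot": [0,0,0],"gripper": -0.2}
    - {"travel": [2.8,0,-0.25],"delta_rot": [0,0,0],"gripper": -0.2}
    - {"travel": [2.8,0,-0.25],"delta_rot": [0,0,0],"gripper": -0.2}
    - {"travel": [2.8,0,-0.25],"delta_rot": [0,0,0],"gripper": -0.52}
    - {"travel": [2.8,0,-0.25],"delta_rot": [0,0,0],"gripper": -0.52}
    - {"travel": [2.8,0,-0.25],"delta_rot": [0,0,0],"gripper": -0.52}
    - {"travel": [2.8,0,-0.25],"delta_rot": [0,0,0],"gripper": -0.52}
    - {"travel": [2.8,0,-0.25],"delta_rot": [0,0,0],"gripper": -0.52}
  squeeze: 5

```text
clock: 20.5
position: [0.688, 0.0799, 0.0493]
tcp_rot: [1.282, 1.569, -0.194]
force: [0.6, -0.4, -0.4]
width: 0.022
```

```bash
cat > arc.py <<'E'
from mv import *
from rig import env
st=env.state(); piv=S((.097,0)); R=Ro.from_euler("xyz",st["tcp_rot"])
a0=float(sys.argv[1]); a1=float(sys.argv[2]); n=int(sys.argv[3]); r=float(sys.argv[4]) if len(sys.argv)>4 else .0695
d=st["position"][:2]-piv; print("TCP r",np.hypot(*d),"phi",np.arctan2(d[1],d[0])-1.4965,"w",st["width"],"F",st["force"].round(1),"z",st["position"][2])
y=R.as_matrix()[:,1]; cur=np.arctan2(y[1],y[0])
for ph in np.linspace(a0,a1,n):
    w=1.4965+ph; p=[*(piv+r*np.array([np.cos(w),np.sin(w)])),.048]
    yaw=w-np.pi/2
    print(round(ph,2),(R.inv().apply(p-st["position"])*100).round(2),(R.inv()*target(yaw)).as_rotvec(degrees=True).round(1))
E
python3 arc.py .17 .9 8
```

```text
TCP r 0.06898763830352135 phi 0.15897396130468588 w 0.022038198270073427 F [ 0.6 -0.4 -0.4] z 0.049291869182418444
0.17 [ 0.13 -0.08 -0.05] [-0.1  0.  -0.1]
0.27 [ 0.13 -0.8  -0.01] [-6.   0.  -0.1]
0.38 [ 0.13 -1.52  0.1 ] [-12.    0.   -0.1]
0.48 [ 0.13 -2.21  0.29] [-18.    0.   -0.1]
0.59 [ 0.13 -2.89  0.55] [-24.    0.   -0.1]
0.69 [ 0.12 -3.54  0.88] [-29.9   0.   -0.1]
0.8 [ 0.12 -4.15  1.27] [-35.9   0.   -0.1]
0.9 [ 0.12 -4.71  1.72] [-41.9   0.   -0.1]
```

Request:
send_rows:
  steps:
    - {"travel": [0.1,-0.4,0],"delta_rot": [-3,0,0],"gripper": -0.52}
    - {"travel": [0.1,-0.8,0],"delta_rot": [-6,0,0],"gripper": -0.52}
    - {"travel": [0.1,-1.15,0.05],"delta_rot": [-9,0,0],"gripper": -0.52}
    - {"travel": [0.1,-1.5,0.1],"delta_rot": [-12,0,0],"gripper": -0.52}
    - {"travel": [0.1,-2.2,0.3],"delta_rot": [-18,0,0],"gripper": -0.52}
    - {"travel": [0.1,-2.9,0.55],"delta_rot": [-24,0,0],"gripper": -0.52}
    - {"travel": [0.1,-3.55,0.9],"delta_rot": [-30,0,0],"gripper": -0.52}
    - {"travel": [0.1,-4.15,1.27],"delta_rot": [-36,0,0],"gripper": -0.52}
    - {"travel": [0.1,-4.7,1.7],"delta_rot": [-42,0,0],"gripper": -0.52}
    - {"travel": [0.1,-4.7,1.7],"delta_rot": [-42,0,0],"gripper": -0.52}

```text
clock: 21.33
position: [0.6422, 0.0571, 0.0483]
tcp_rot: [-0.211, 1.569, -0.951]
force: [0.4, 0.0, -0.0]
width: 0.0223
```

```bash
python3 arc.py .9 1.6 8;  python3 - <<'E'
from h import *
from rig import env
c=env.capture("side"); cv2.imwrite("pics/s15.png",cv2.resize(c["color"][130:230,210:330,::-1],None,fx=6,fy=6))
E
```

```text
TCP r 0.06909316936531477 phi 0.9186401263201789 w 0.022319116380872812 F [ 0.4  0.  -0. ] z 0.048340760731379204
0.9 [ 0.03  0.13 -0.04] [0.3 0.1 0. ]
1.0 [ 0.03 -0.57 -0.01] [-5.4  0.1  0. ]
1.1 [ 0.03 -1.25  0.09] [-11.1   0.1   0. ]
1.2 [ 0.04 -1.93  0.26] [-16.9   0.1   0. ]
1.3 [ 0.04 -2.58  0.49] [-22.6   0.1   0. ]
1.4 [ 0.04 -3.21  0.79] [-28.3   0.1   0. ]
1.5 [ 0.04 -3.8   1.15] [-34.1   0.1   0. ]
1.6 [ 0.04 -4.36  1.57] [-39.8   0.1   0. ]
```

View pics/s15.png

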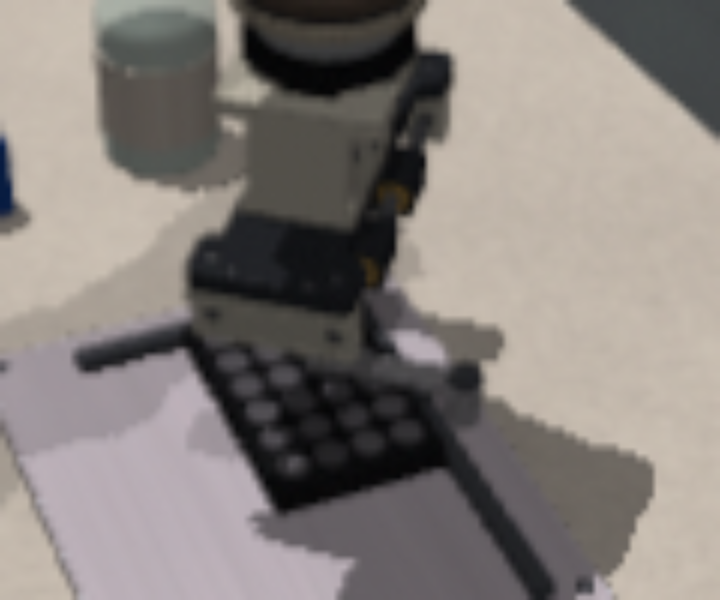

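The keeper is following and now lies partly over the plate at (400,370). I continue the arc.

Request:
send_rows:
  steps:
    - {"travel": [0,-0.3,0],"delta_rot": [-3,0,0],"gripper": -0.52}
    - {"travel": [0,-0.6,0],"delta_rot": [-5.5,0,0],"gripper": -0.52}
    - {"travel": [0,-1.25,0.1],"delta_rot": [-11,0,0],"gripper": -0.52}
    - {"travel": [0,-1.9,0.25],"delta_rot": [-17,0,0],"gripper": -0.52}
    - {"travel": [0,-2.6,0.5],"delta_rot": [-22.5,0,0],"gripper": -0.52}
    - {"travel": [0,-3.2,0.8],"delta_rot": [-28.5,0,0],"gripper": -0.52}
    - {"travel": [0,-3.8,1.15],"delta_rot": [-34,0,0],"gripper": -0.52}
    - {"travel": [0,-4.1,1.35],"delta_rot": [-37,0,0],"gripper": -0.52}
    - {"travel": [0,-4.35,1.55],"delta_rot": [-40,0,0],"gripper": -0.52}
    - {"travel": [0,-4.35,1.55],"delta_rot": [-40,0,0],"gripper": -0.52}
    - {"travel": [0,-4.35,1.55],"delta_rot": [-40,0,0],"gripper": -0.52}

```text
clock: 22.3
position: [0.6249, 0.0156, 0.0485]
tcp_rot: [0.044, 1.569, -0.008]
force: [0.0, -0.1, 0.1]
width: 0.0222
```

```bash
python3 arc.py 1.6 1.7 2;  python3 - <<'E'
from h import *
from rig import env
c=env.capture("side"); cv2.imwrite("pics/s16.png",cv2.resize(c["color"][130:230,210:330,::-1],None,fx=6,fy=6))
E
```

```text
TCP r 0.0690917915047735 phi 1.581093713715427 w 0.02224593215297434 F [ 0.  -0.1  0.1] z 0.048484799022213365
1.6 [ 0.05 -0.13 -0.04] [-0.4  0.1 -0. ]
1.7 [ 0.05 -0.82 -0.  ] [-6.1  0.1  0. ]
```

View pics/s16.png

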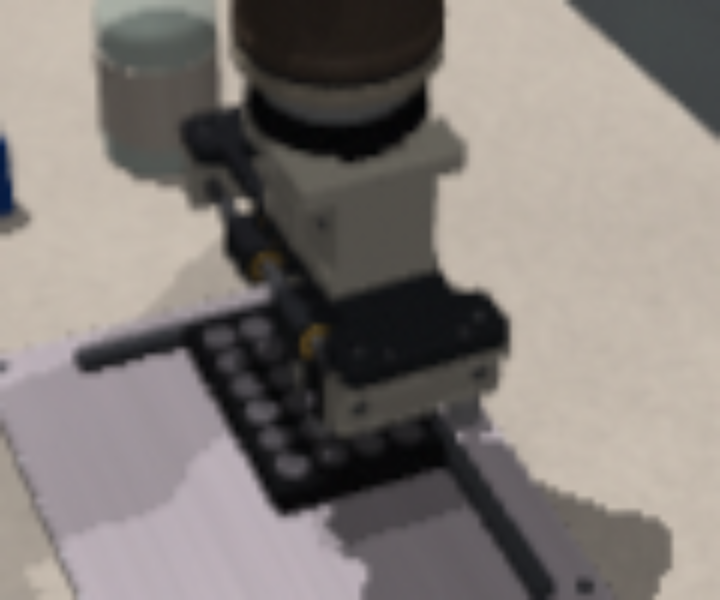

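Request:
send_rows:
  steps:
    - {"travel": [0,-0.15,0],"delta_rot": [0,0,0],"gripper": -0.52}
    - {"travel": [0,-0.25,0],"delta_rot": [0,0,0],"gripper": -0.52}
    - {"travel": [0,-0.25,0],"delta_rot": [0,0,0],"gripper": -0.52}
    - {"travel": [0,-0.25,0],"delta_rot": [0,0,0],"gripper": -0.52}

```text
clock: 22.68
position: [0.6249, 0.0146, 0.0486]
tcp_rot: [0.646, 1.568, 0.595]
force: [0.2, 5.8, -1.2]
width: 0.022
```

Request:
send_rows:
  steps:
    - {"travel": [0,0,0],"delta_rot": [0,0,0],"gripper": -0.3}
    - {"travel": [0,0.1,0],"delta_rot": [0,0,0],"gripper": -0.25}
    - {"travel": [0,0.1,0],"delta_rot": [0,0,0],"gripper": -0.2}
    - {"travel": [0,0.1,0],"delta_rot": [0,0,0],"gripper": -0.2}
    - {"travel": [0,0.1,0],"delta_rot": [0,0,0],"gripper": -0.2}
    - {"travel": [-2.5,0.1,0],"delta_rot": [0,0,0],"gripper": -0.2}
    - {"travel": [-5,0.1,0],"delta_rot": [0,0,0],"gripper": -0.2}
    - {"travel": [-9,0.1,0],"delta_rot": [0,0,0],"gripper": -0.2}
    - {"travel": [-12,0.1,0],"delta_rot": [0,0,0],"gripper": -0.2}
    - {"travel": [-15,0.1,0],"delta_rot": [0,0,0],"gripper": -0.2}

```text
clock: 23.52
position: [0.6246, 0.0153, 0.2005]
tcp_rot: [0.545, 1.568, 0.494]
force: [0.3, -0.2, 0.3]
width: 0.0367
```

```bash
python3 mv.py .42 -.22 .28 -1.2
```

```text
pos [0.6246 0.0153 0.2005] jawyaw 1.52 q7 1.04 F [ 0.3 -0.2  0.3] w 0.0367 t 23.5167
  -> [ 0.42 -0.22  0.28] 1.942 travel [ -8.03 -24.54 -19.21] rot [-24.18   0.16  -0.05] rows>= 7.7
```

```bash
python3 mv.py .36 .14 .26 1.52
```

```text
pos [0.6246 0.0153 0.2005] jawyaw 1.52 q7 1.04 F [ 0.3 -0.2  0.3] w 0.0367 t 23.5167
  -> [0.36 0.14 0.26] 1.52 travel [ -6.    11.11 -27.05] rot [-0.02  0.14 -0.08] rows>= 7.2
```

Request:
send_rows:
  steps:
    - {"travel": [-6,11,-27],"delta_rot": [0,0,0],"gripper": -0.2}
    - {"travel": [-6,11,-27],"delta_rot": [0,0,0],"gripper": -0.2}
    - {"travel": [-6,11,-27],"delta_rot": [0,0,0],"gripper": -0.2}
    - {"travel": [-6,11,-27],"delta_rot": [0,0,0],"gripper": -0.2}
    - {"travel": [-6,11,-27],"delta_rot": [0,0,0],"gripper": -0.2}
    - {"travel": [-6,11,-27],"delta_rot": [0,0,0],"gripper": -0.2}
    - {"travel": [-6,11,-27],"delta_rot": [0,0,0],"gripper": -0.2}
    - {"travel": [-6,11,-27],"delta_rot": [0,0,0],"gripper": -0.2}
    - {"travel": [-6,11,-27],"delta_rot": [0,0,0],"gripper": -0.2}
    - {"travel": [-6,11,-27],"delta_rot": [0,0,0],"gripper": -0.2}

```text
clock: 24.35
position: [0.3611, 0.1382, 0.2604]
tcp_rot: [0.072, 1.566, 0.02]
force: [1.3, 0.0, 0.9]
width: 0.0368
```

```bash
python3 - <<'E'
from h import *
from rig import env
d={n:env.capture(n) for n in("top","side")}; d0=pickle.load(open("cap0.pkl","rb"))
im=np.zeros((600,800,3),np.uint8)
im[:300,:370]=cv2.resize(d["top"]["color"][150:235,190:295,::-1],(370,300),interpolation=2)
im[300:,:370]=cv2.resize(d["top"]["color"][180:245,310:390,::-1],(370,300),interpolation=2)
im[:,370:]=cv2.resize(d["side"]["color"][100:384,140:343,::-1],(430,600),interpolation=2)
cv2.imwrite("pics/fin.png",im)
print(env.state()["clock"],env.state()["position"])
a,s=np.cos(.0743),np.sin(.0743)
St=lambda w:(np.array([[a,-s],[s,a]])@(np.array(w)-[.5971,.0184]).T).round(4)
dark=lambda t:(lambda u:u.sum(2)<t*3)
P,m=upmask(cv2.bilateralFilter(np.ascontiguousarray(d["top"]["color"]),5,20,2),(200,162,262,206),dark(60))
c=d["top"]
u=cv2.resize(c["color"][168:205,205:258],None,fx=8,fy=8,interpolation=2).astype(int).mean(2)
nn,lab,st,ce=cv2.connectedComponentsWithStats((u>70).astype(np.uint8))
ok=[i for i in range(1,nn) if 200<st[i,4]<4000 and st[i,2]<70 and st[i,3]<70]
X=cast(c,(ce[ok]+.5)/8-.5+np.array([205,168]),.0264)[:,:2]
d1=pickle.load(open("cap1.pkl","rb"))["top"]
u=cv2.resize(d1["color"][168:205,205:258],None,fx=8,fy=8,interpolation=2).astype(int).mean(2)
nn,lab,st,ce=cv2.connectedComponentsWithStats((u>70).astype(np.uint8))
ok1=[i for i in range(1,nn) if 200<st[i,4]<4000 and st[i,2]<70 and st[i,3]<70]
Y=cast(d1,(ce[ok1]+.5)/8-.5+np.array([205,168]),.0264)[:,:2]
D=np.linalg.norm(X[:,None]-Y[None],axis=2);j=D.argmin(1);k=D.min(1)<.003
print(len(ok),len(ok1),"wells matched",k.sum(),"shift since tray (mm)",((X-Y[j])[k].mean(0)*1000).round(2),((X-Y[j])[k].std(0)*1000).round(2))
E
```

```text
24.45 [0.36161052 0.13802009 0.25989791]
19 24 wells matched 19 shift since tray (mm) [ 0.02 -0.08] [0.22 0.41]
```

View pics/fin.png

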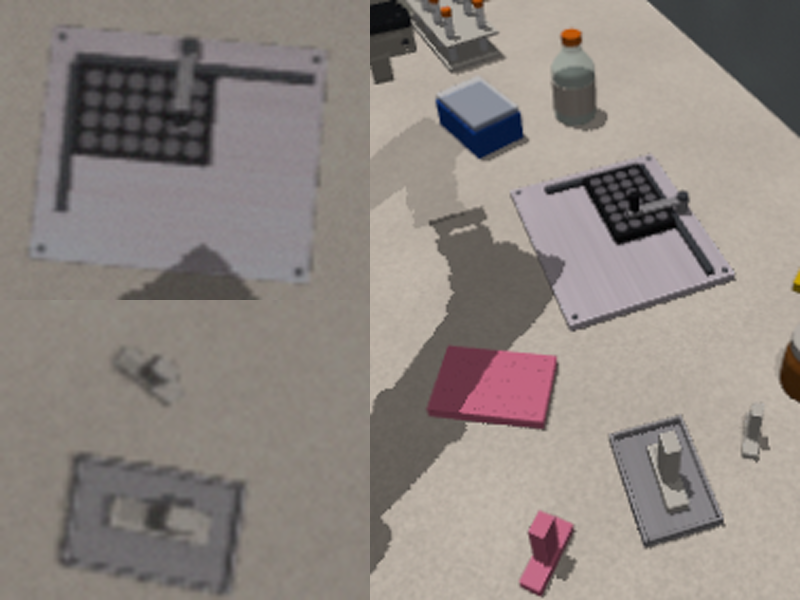

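The plate sits in the corner and hasn't moved since the last check, the keeper points across it at (655,205), and the block stands in its tray at (670,470). The bystanders are in place. I hand in the job.

```bash
python3 -c "
from rig import env
print(env.finish_job())"
```

```text
the job is handed in; nothing more can be done
None
```

I pushed the plate flush into the fence corner with the block, stood the block back in its tray and swung the keeper in to its stop. I handed the job in at about 24.5 s of the 69 s allowed; `finish_job` gives no verdict.

- **Plate:** I slid it against the far fence, then the left fence, and finished with a light confirming push on the far fence. Each time it stopped at 5–6 N. The top view put its centre at (32.5, 36.3) mm in the stage's frame, against a target of (32, 36), and square to about 2 mrad. After the keeper swing it had moved less than 0.1 mm, from the 19 of 24 wells still visible.
- **Side-view check of the plate:** At the seated position the well count in the side view failed because the arm blocked it. The exact position therefore rests on the top camera, the push forces and looking at the side picture.
- **Push block:** The last pictures show it upright and released in its tray. I judged that by eye and did not measure its tilt.
- **Keeper:** I caged the knob between the loosely open fingers and turned it until it met its stop at about 6 N. Both views show it pointing across the plate.
- **Bystanders:** The tip box and bottle look unmoved and nothing touched them. The jar was only partly in the last crop, and I did not measure any of the three.
- **Small disagreement:** The left-fence contact came about 1.3 mm beyond where I had predicted, which is within the camera calibration and how the block sat in the grip. The far-fence contact agreed to 0.3 mm.

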